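# Throw the toggle clamp over centre with its extension bar

### The arm

A 7-joint arm with a two-finger parallel gripper is mounted at the origin on a cart in front of the work surface, level with it; the furniture and walls round the work are solid. World frame = base frame: x ahead of the robot, y to its left, z up, the work surface at z = 0. Lengths are in m, angles in rad, forces in N, time in s.
With the tool pointing down it reaches from about 0.4 to 0.925 m from the base axis. Payload 4.1 kg.
Tool frame: the origin (TCP) lies midway between the tips of the shut fingers; the grasp point (between the pads) lies behind it (bot.grasp_offset is the z of the grasp point in the tool frame, in m); z points along the fingers, x is the direction in which the jaws open and shut, and the axes are right-handed (so a half turn about z gives the same grasp; the last joint's range is limited). The gripper opens to 85 mm and grips with 20 to 120 N. Pads are 22 mm wide; open, the fingers measure 114 mm over their backs; the gripper's body (76 mm by 85 mm) begins 54 mm behind the grasp point. The pads swing forward as they close: fully open they stand 13 mm farther back than shut.
Start: joints at [1.243, 0.398, 0.045, 1.537, -0.019, 1.207, -0.051], TCP at [0.147, -0.633, 0.231] pointing down, gripper open.
Joint ranges: [-2.82, 2.82], [-0.49, 2.23], [-1.37, 1.46], [0, 2.46], [-1.36, 4.5], [0.23, 2], [-2.94, 2.94]. Speed limits (rad/s): [2.57, 2.57, 3.14, 3.14, 3.14, 3.14, 3.14].

### API

Orientations are given as a unit quaternion [w, x, y, z].
In Python, from rig import bot gives the robot as it stands.
- The arm moves only by the tool servo_tool, never from a script. Its argument "commands" is a list of rows, each a list of 3 entries, a list of its own where there are three numbers: the turn, a rotation vector about the world's x, y, z in rad, then the shift along the world's x, y, z in cm, then the finger opening in cm, from 0 to 8.54. In form: [[[rx, ry, rz], [x, y, z], hand], ...]. A call has 1 to 8 rows; each row shifts and turns the commanded pose from where the row before left it; what a row does not reach is not made up. A row lasts 1/12 s, in which the tool goes at most 41.7 mm and 7.16 degrees, less where a joint would pass 70% of its speed; a pose out of reach is approached as far as the arm can. A call is refused whole if a number of a shift passes 4.17 or a number of a turn 0.125, either way. A call with a gripper value outside its range is refused whole. The fingers move at their own pace and stop on an object; the grip force is fixed at half the most. Time passes only in rows, so rows that do not move let the fingers close. It gives the time, the measured TCP pose, the force and the opening at its end, in the units of the state.
- bot.observe(): the state, without advancing time (a new reading comes with each control period).
- bot.grab_frame(name): name is "side" or "top"; returns a dict with "pixels" (384x512x3 uint8, blue, green, red), "z_map" (384x512 float32, m along the optical axis (not along the pixel's ray), 0 where there is no reading), "fx", "fy", "cx", "cy" (pixels), "distortion" ([k1, k2, p1, p2, k3] as OpenCV has them; the pictures are not rectified), "view" (4x4, takes a point from world to camera coordinates). Camera axes: x right, y up, looking along -z (the intrinsics and any distortion apply to the point x, -y, -z); pixel columns grow to the right and rows downward; lengths in m; the calibration is good to about 2 mm. A picture is of the moment at which its call begins.
- bot.finish_job(): hands the job in, once; it reports no verdict.
The state is a dict: "time_s": time; "joints": joint angles; "joint_vel": joint speeds; "tau": joint torques, N m; "position": TCP position; "eef_rot": TCP orientation; "contact_force": force on the tool from outside, world axes, zero at the start; "wrist_torque": the same for the moment, N m; "grip_width": finger opening in m.
Only numpy, scipy, OpenCV 4.12 (cv2) and the standard library are available. Lean on these libraries where they do the work, as an engineer would, in place of code of your own. Each camera call takes 0.05 s, during which the arm holds its last target.

### The job

Clamp the steel block: pick up the short extension bar by its rubber grip, slide its square sleeve fully home on the clamp's stub lever, and with the bar swing the lever counter-clockwise (seen from above) past its dead point, easing it over so that it does not snap across, until it meets its stop screw and is pressed home on it with a measured push (about 10 N at the grip, never 15 N). Then draw the bar off and lay it flat on the bench well clear of the clamp; touch the clamp only with the bar, and leave the other things on the bench where they are.

Things in the scene. Friction and masses are not known exactly. Their poses are not given: they have to be found in the camera images.
- clamp: grey bench toggle clamp: plate 235x150x10 mm fixed to the bench, with pivot post, plunger, steel block in its nest, stop post. Origin on the bench below the lever's pivot; x from the pivot along the plunger to the block (away from the robot), z up; plate spans x -40..195, y -75..75 mm; nothing on it is higher than 81 mm
- clamp_pivot (a point): point on the lever's pivot axis, 60 mm above the bench, level with the stub's axis. The clamp's spring holds the lever open and resists its throw by at most about 1.2 N m (8 to 12 N at the fitted bar's grip, 150 mm from the pivot); beyond the dead point it pulls the lever on toward the stop with about 1 N m, so a bar held still holds it back
- lever (a joint): angle of the clamp's lever, rad, about the vertical pivot, growing counter-clockwise seen from above. 0 = open (the stub points 0.65 rad to the clamp's +y side of the clamp's -x); 0.65 = dead point (stub along the clamp's -x); the throw ends where the lever's lug meets the stop screw, somewhere between 0.77 and 1.13 (set differently each time, not given)
- stub_tip (a point): tip of the lever's steel stub (12 mm square, tapered over its last 8 mm, axis horizontal 60 mm above the bench), 83 mm from the pivot axis; its x axis runs from the tip to the pivot
- stub_collar (a point): centre of the outer face of the 26 mm square collar at the root of the stub, 36 mm from the pivot axis (47 mm behind the tip): the fitted bar's mouth butts against it; x axis toward the pivot
- stop_post: grey post 24x28x60 mm on the clamp's plate, holding the adjustable stop screw that the lever's lug meets at the end of the throw; origin at the centre of its foot. With the lever on it the clamp's spring presses 13 to 23 N on the screw; each newton pushed at the bar's grip adds 1.5 to 2.7 N
- bar: loose dark extension bar, 170 mm, 220 g: at its +x end a 26 mm square steel sleeve, 70 mm long, with a 15 mm square hole 60 mm deep (1.5 mm clearance a side on the stub); then an 88 mm black rubber grip 20 mm square; then a 26 mm end knob. Origin on its underside, 85 mm behind the mouth; x along the bar to the mouth, z up. Lies flat, axis 13 mm above the bench
- bar_grip (a point): centre of the bar's rubber grip, on the bar's axis, 114 mm behind the mouth; axes as the bar's
- bar_mouth (a point): centre of the open end of the bar's sleeve, on the bar's axis; axes as the bar's
- mandrel: tapered silver ring mandrel, 236 mm long, 24 mm thick; bystander
- pliers: flat-nosed pliers, black handles, 153 mm long; bystander
- hammer2: small chasing hammer with wooden handle, 206 mm; bystander
- rubber: grey rubber eraser 46x22x14 mm; bystander
- wax_stick: dark red bar of polishing compound 86x35x27 mm; bystander
- ringclamp: wooden ring clamp, 130x28x20 mm; bystander

How it is judged:
By the outcome, as a careful person would: the job done as asked, in the order asked, and still so for the second after the job is handed in, with the robot touching nothing.
It also fails if it takes over 72 s, if anything falls off the work surface, if the arm or the gripper's body presses on something with over 40 N, if the wrist force passes 120 N, or if a joint passes its speed limit or range.

## Working session

There is one attempt and no reset: what is moved stays moved. The work goes in short steps, Python scripts to look and compute and a tool call to move; the robot and the scene stay as the last step left them, time stands still between calls to the robot, and variables do not carry over. Pictures are saved under pics/ and viewed, and the job is handed in when it is done.

Besides the shell and the picture viewer there is one more tool, called after ">>>" by a JSON object that holds its "method" and its "body". servo_tool: Moves the arm, as the interface text tells. Its arguments: {"type":"object","properties":{"commands":{"type":"array"}},"required":["commands"]}

```bash
ls; mkdir -p pics; python3 - <<'E'
from rig import bot
import cv2,numpy as np,pickle
print(bot.observe(), bot.grasp_offset)
for n in ("side","top"):
    f=bot.grab_frame(n); cv2.imwrite(f"pics/{n}0.png",f["pixels"]); pickle.dump(f,open(f"{n}0.pkl","wb"))
    print(n,{k:f[k] for k in("fx","fy","cx","cy","distortion","view")})
E
```

```text
pics
{'time_s': 0.0, 'joints': array([ 1.24300711,  0.39919519,  0.04500459,  1.5378877 , -0.01868497,
        1.20690842, -0.0506993 ]), 'joint_vel': array([ 5.35599283e-04, -1.24171256e-03, -3.24419327e-04,  1.27341412e-04,
        3.50504883e-05,  3.67766338e-05,  1.44836302e-03]), 'tau': array([ 9.15732744e-05, -4.75116420e+01,  1.36490609e+00, -2.54222202e+01,
        1.17188113e-02,  9.52736969e-03, -9.91788454e-06]), 'position': array([ 0.14730657, -0.63242904,  0.2302574 ]), 'eef_rot': array([-5.58765513e-04,  7.83242770e-01, -6.21715197e-01, -8.15907966e-04]), 'contact_force': array([ 0.85338717, -0.62028986,  0.10073698]), 'wrist_torque': array([-0.0250635 ,  0.04351559,  0.05074302]), 'grip_width': 0.08531185175362985} -0.0187
side {'fx': 381.43283636706246, 'fy': 381.43283636706246, 'cx': 260.1425603802867, 'cy': 194.46907551625605, 'distortion': array([0.02861165, 0.        , 0.        , 0.        , 0.        ]), 'view': array([[-0.91024889, -0.41392915, -0.01046994,  0.48600005],
       [ 0.2534521 , -0.57699164,  0.77642944, -0.22395613],
       [-0.32742785,  0.70409041,  0.63011721, -1.28064919],
       [ 0.        ,  0.        ,  0.        ,  1.        ]])}
top {'fx': 373.367153122293, 'fy': 373.367153122293, 'cx': 253.93833107200885, 'cy': 189.89023919376206, 'distortion': array([-0.00386609,  0.        ,  0.        ,  0.        ,  0.        ]), 'view': array([[ 0.02304061, -0.99940535,  0.02565295, -0.06469611],
       [ 0.98051458,  0.02759752,  0.19449814, -0.55837008],
       [-0.19509044,  0.02067174,  0.98056739, -1.20914931],
       [ 0.        ,  0.        ,  0.        ,  1.        ]])}
```

View pics/side0.png

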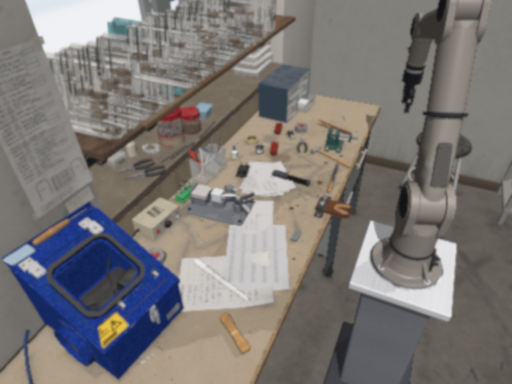

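View pics/top0.png

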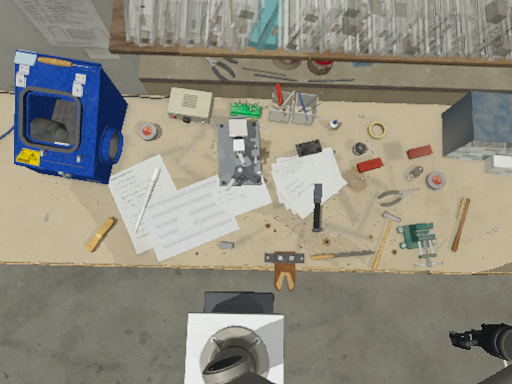

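The top view shows the clamp at about (240,152) and the dark bar at about (317,206). I'll zoom in on both.

```bash
cat > h.py <<'E'
import numpy as np,cv2,pickle
def K(f): return np.array([[f["fx"],0,f["cx"]],[0,f["fy"],f["cy"]],[0,0,1.]])
def ray(f,uv):
    p=cv2.undistortPoints(np.array(uv,float).reshape(-1,1,2),K(f),f["distortion"]).reshape(-1,2)
    d=np.c_[p[:,0],-p[:,1],-np.ones(len(p))]
    R=f["view"][:3,:3];t=f["view"][:3,3]
    return -R.T@t, d@R
def onz(f,uv,z):
    o,d=ray(f,uv); s=(z-o[2])/d[:,2]; return o+d*s[:,None]
def depthpt(f,uv):
    o,d=ray(f,uv); uv=np.array(uv).reshape(-1,2).astype(int); return o+d*f["z_map"][uv[:,1],uv[:,0]][:,None]
def proj(f,P):
    P=np.array(P,float).reshape(-1,3); c=P@f["view"][:3,:3].T+f["view"][:3,3]
    c=c*[1,-1,-1]
    return cv2.projectPoints(c,np.zeros(3),np.zeros(3),K(f),f["distortion"])[0].reshape(-1,2)
def crop(f,x0,y0,w,h,s,name):
    im=cv2.resize(f["pixels"][y0:y0+h,x0:x0+w],None,fx=s,fy=s,interpolation=cv2.INTER_CUBIC); cv2.imwrite(name,im)
def cloud(f):
    v,u=np.mgrid[0:384,0:512]; uv=np.c_[u.ravel(),v.ravel()]
    return depthpt(f,uv).reshape(384,512,3)
E
python3 - <<'E'
from h import *
t=pickle.load(open("top0.pkl","rb"));s=pickle.load(open("side0.pkl","rb"))
crop(t,205,105,140,105,5.7,"pics/tz.png"); crop(t,205,130,140,105,5.7,"pics/tz2.png"); crop(s,170,150,150,110,5.3,"pics/sz.png")
E
```

```text
(no output)
```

View pics/tz2.png

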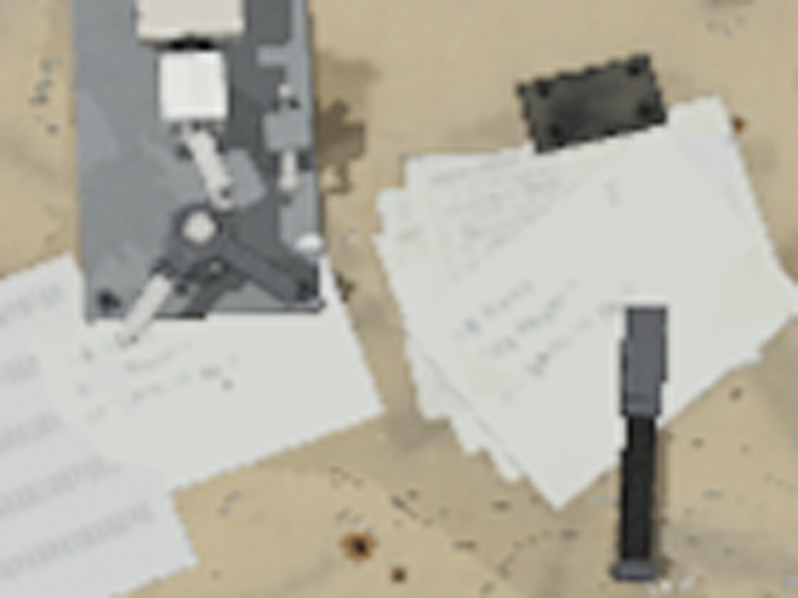

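View pics/sz.png

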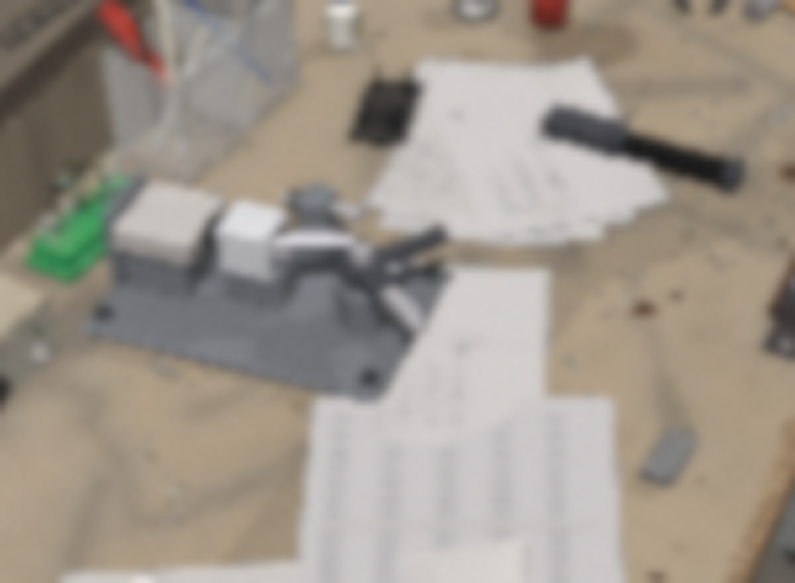

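The side and top crops agree. The bar's mouth points away from the robot (top px ≈(317,184)) and its knob is at ≈(316,230). The stub points down-left from the pivot at about (240,170). Next I'll measure both.

```bash
cat > meas.py <<'E'
from h import *
t=pickle.load(open("top0.pkl","rb"));s=pickle.load(open("side0.pkl","rb"))
for n,f in(("top",t),("side",s)):
    C=cloud(f); px=f["pixels"].astype(int); br=px.max(2)
    # bench height
    m=(abs(C[...,0]-0.55)<.2)&(abs(C[...,1]+0.05)<.2)&(abs(C[...,2])<.008)
    print(n,"bench z med",np.median(C[m][:,2]))
    # bar
    reg=(C[...,0]>.35)&(C[...,0]<.65)&(C[...,1]<-.14)&(C[...,1]>-.30)
    m=(reg&(br<125)&(C[...,2]>.008)&(C[...,2]<.05)).astype(np.uint8)
    nl,L,st,ce=cv2.connectedComponentsWithStats(m)
    for i in range(1,nl):
        if st[i,4]>30:
            P=C[L==i]; print(n,"cc",st[i],P.mean(0),np.percentile(P[:,2],[5,50,95]))
            v,u=np.nonzero(L==i); Q=onz(f,np.c_[u,v],.026)[:,:2].astype(np.float32)
            print("  rect",cv2.minAreaRect(Q), "yaw",np.degrees(np.arctan2(*np.linalg.svd(Q-Q.mean(0),full_matrices=False)[2][0][::-1])))
    reg=(C[...,0]>.4)&(C[...,0]<.85)&(abs(C[...,1])<.2)
    for lo,hi in((.052,.072),(.07,.09)):
        m=reg&(C[...,2]>lo)&(C[...,2]<hi); v,u=np.nonzero(m)
        o=np.zeros((384,512),np.uint8);o[m]=255
        cv2.imwrite(f"pics/m_{n}_{int(lo*1000)}.png",cv2.resize(o[120:260,170:320],None,fx=4,fy=4,interpolation=0))
        print(lo,len(u),u.min() if len(u) else 0,u.max() if len(u) else 0,v.min() if len(u) else 0,v.max() if len(u) else 0)
E
python3 meas.py
python3 - <<'E'
from h import *
t=pickle.load(open("top0.pkl","rb"));s=pickle.load(open("side0.pkl","rb"))
crop(t,212,105,60,90,6.6,"pics/tz3.png"); crop(s,220,180,50,45,12,"pics/sz3.png")
E
```

```text
top bench z med 0.0007249285839443509
top cc [312 184  10  48 313] [ 0.51336415 -0.26978028  0.02348419] [0.01764085 0.02384299 0.02847753]
  rect ((0.5110086798667908, -0.26910075545310974), (0.027573809027671814, 0.16579695045948029), 87.69952392578125) yaw 176.13928
0.052 1011 185 298 107 190
0.07 458 192 298 107 183
side bench z med 0.00041317212838160033
side cc [272 170  39  16 206] [ 0.51031253 -0.2641842   0.01945828] [0.00990208 0.02066933 0.02635901]
  rect ((0.5070767402648926, -0.2574467957019806), (0.042087264358997345, 0.17029035091400146), 87.30239868164062) yaw 177.04259
0.052 807 158 254 160 219
0.07 303 189 245 156 203
```

View pics/tz3.png

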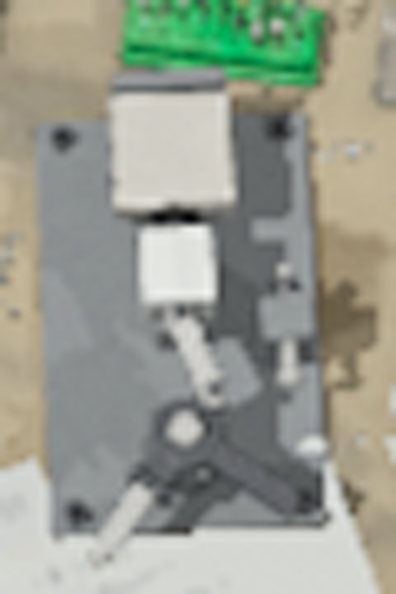

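View pics/sz3.png

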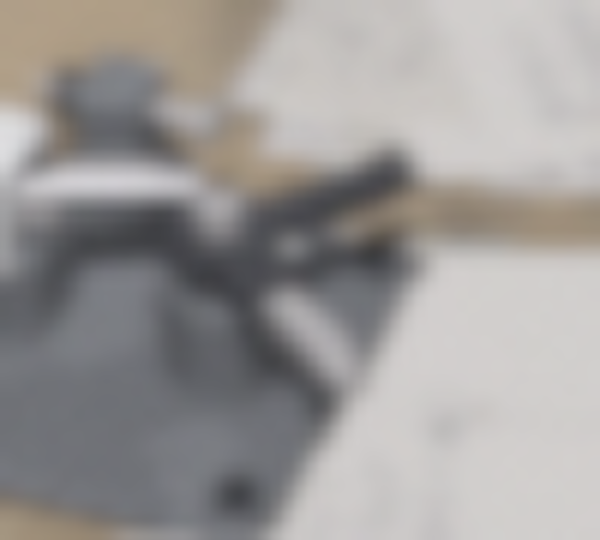

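```bash
python3 - <<'E'
from h import *
t=pickle.load(open("top0.pkl","rb"));s=pickle.load(open("side0.pkl","rb"))
uv=lambda p:(np.array(p,float)+.5)/6.6-.5+[212,105]
c=onz(t,uv([(40,122),(303,114),(327,520),(55,533)]),.01); print("corners",c.round(4))
print("edges",np.linalg.norm(np.diff(np.r_[c,c[:1]],axis=0),axis=1))
# fit pose: clamp corners (195,75),(195,-75),(-40,-75),(-40,75)
M=np.array([[.195,.075],[.195,-.075],[-.04,-.075],[-.04,.075]])
a=M-M.mean(0);b=c[:,:2]-c[:,:2].mean(0)
th=np.arctan2((a[:,0]*b[:,1]-a[:,1]*b[:,0]).sum(),(a*b).sum()); R=np.array([[np.cos(th),-np.sin(th)],[np.sin(th),np.cos(th)]])
piv=c[:,:2].mean(0)-R@M.mean(0); print("yaw deg",np.degrees(th),"pivot",piv)
for z in(.07,.075,.081): print("cap",z,onz(t,uv([(185,428)]),z))
C=cloud(t)
q=uv([(185,428)]).round().astype(int)[0]; print("cap depth",C[q[1]-1:q[1]+2,q[0]-1:q[0]+2].reshape(-1,3).round(4))
# white stub mask top view
px=t["pixels"].astype(int)
st=onz(t,uv([(100,560),(145,488)]),.066); print("stub",st, "dir",np.degrees(np.arctan2(*(st[0]-st[1])[:2][::-1])))
ph=th+np.pi-.65; print("pred tip",piv+.083*np.array([np.cos(ph),np.sin(ph)]), "collar",piv+.036*np.array([np.cos(ph),np.sin(ph)]))
P=np.r_[piv+.083*np.array([np.cos(ph),np.sin(ph)]),.06]; print("tip pred px top",(proj(t,P)-[212,105])*6.6,"side",(proj(s,P)-[220,180])*12)
P=np.r_[piv,.06];print("piv px",(proj(t,P)-[212,105])*6.6,"side",(proj(s,P)-[220,180])*12)
E
```

```text
corners [[ 0.8127  0.0862  0.01  ]
 [ 0.8221 -0.0585  0.01  ]
 [ 0.5931 -0.0761  0.01  ]
 [ 0.5819  0.0685  0.01  ]]
edges [0.14497866 0.2296876  0.14512241 0.23144795]
yaw deg 4.3083868461900625 pivot [ 0.62515196 -0.00078783]
cap 0.07 [[ 6.26170490e-01 -2.71393302e-06  7.00000000e-02]]
cap 0.075 [[ 6.24893552e-01 -1.01620072e-04  7.50000000e-02]]
cap 0.081 [[ 6.23361226e-01 -2.20307438e-04  8.10000000e-02]]
cap depth [[ 0.631   0.0022  0.0705]
 [ 0.6292 -0.0013  0.0775]
 [ 0.6303 -0.0046  0.0739]
 [ 0.6259  0.002   0.0765]
 [ 0.6252 -0.0015  0.0796]
 [ 0.6253 -0.0048  0.0796]
 [ 0.6223  0.0018  0.0771]
 [ 0.6213 -0.0016  0.0815]
 [ 0.6225 -0.0049  0.0772]]
stub [[0.55681117 0.04111388 0.066     ]
 [0.5949784  0.01954363 0.066     ]] dir 150.52699373140274
pred tip [0.55549017 0.04433684] collar [0.59493721 0.01878432]
tip pred px top [[ 91.32228402 561.86326687]] side [[354.86449176 377.82645952]]
piv px [[183.89274891 431.96476515]] side [[218.24048084 232.01475484]]
```

```bash
python3 - <<'E'
from h import *
t=pickle.load(open("top0.pkl","rb"));s=pickle.load(open("side0.pkl","rb"))
uv=lambda p:(np.array(p,float)+.5)/5.7-.5+[205,130]
m=onz(t,uv([(628,308),(667,308)]),.026); k=onz(t,uv([(612,575),(655,575)]),.026)
print(m,k); M=m.mean(0);Kn=k.mean(0); d=(M-Kn)/np.linalg.norm(M-Kn); print("len",np.linalg.norm(M-Kn),"yaw",np.degrees(np.arctan2(d[1],d[0])))
# grip mid line
g=onz(t,uv([(627,418),(657,418),(621,560),(652,560)]),.023); print("grip",g)
a=(g[0]+g[1])/2;b=(g[2]+g[3])/2;print("gripyaw",np.degrees(np.arctan2(a[1]-b[1],a[0]-b[0])))
C=(M+Kn)/2; print("center",C,"grip ctr",C+d*(.085-.114))
crop(t,295,170,50,70,8,"pics/bz.png"); crop(s,262,160,60,45,12,"pics/bs.png")
for x in(0,): 
  G=C+d*(-.029); G[2]=.013
  print("side px", (proj(s,G)-[262,160])*12,(proj(s,[*M[:2],.013])-[262,160])*12,(proj(s,[*Kn[:2],.013])-[262,160])*12)
E
```

```text
[[ 0.59405803 -0.26311443  0.026     ]
 [ 0.59474589 -0.28714996  0.026     ]] [[ 0.43031559 -0.25207564  0.026     ]
 [ 0.43096603 -0.27791865  0.026     ]]
len 0.1640744764617618 yaw -3.5414738894150366
grip [[ 0.52620319 -0.26246697  0.023     ]
 [ 0.52670158 -0.28080707  0.023     ]
 [ 0.43972303 -0.25810523  0.023     ]
 [ 0.44019726 -0.27680734  0.023     ]]
gripyaw -2.7673224089286976
center [ 0.51252139 -0.27006467  0.026     ] grip ctr [ 0.48357677 -0.26827331  0.026     ]
side px [[420.77875076 234.14442561]] [[139.4975868 150.2877036]] [[560.32371558 275.71900949]]
```

View pics/bz.png

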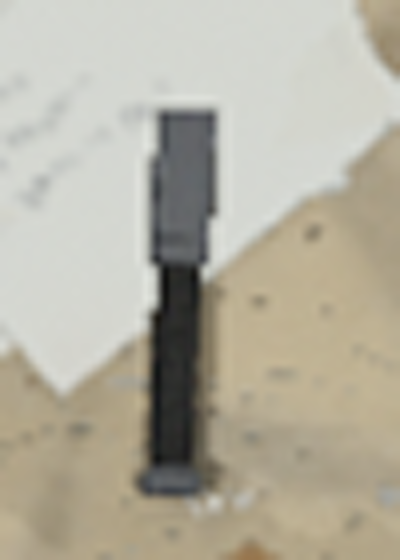

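View pics/bs.png

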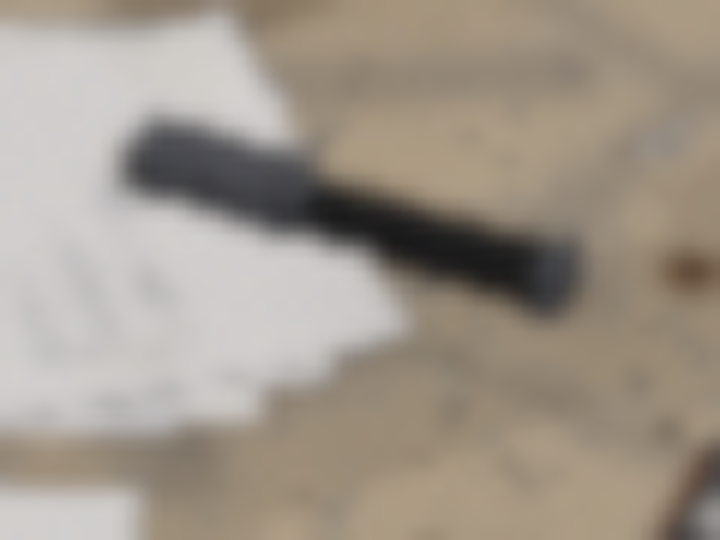

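The bar's grip centre is at about (0.484, −0.268), with yaw ≈ −3.3°. I'm moving above it now.

>>> {"method": "servo_tool", "body": {"commands": [[[0,0,-0.024],[2.8,3.04,0],8.5],[[0,0,-0.024],[2.8,3.04,0],8.5],[[0,0,-0.024],[2.8,3.04,0],8.5],[[0,0,-0.024],[2.8,3.04,0],8.5],[[0,0,-0.024],[2.8,3.04,0],8.5],[[0,0,-0.024],[2.8,3.04,0],8.5],[[0,0,-0.024],[2.8,3.04,0],8.5],[[0,0,-0.024],[2.8,3.04,0],8.5]]}}

```text
time_s: 0.77
position: [0.3722, -0.388, 0.2311]
eef_rot: [0.0, 0.72, -0.694, -0.0]
contact_force: [-0.2, -1.1, -0.9]
grip_width: 0.085
```

>>> {"method": "servo_tool", "body": {"commands": [[[0,0,-0.024],[2.8,3.04,-1],8.5],[[0,0,-0.024],[2.8,3.04,-1],8.5],[[0,0,-0.024],[2.8,3.04,-2],8.5],[[0,0,-0.024],[2.8,3.04,-2],8.5],[[0,0,0],[0,0,-3],8.5],[[0,0,0],[0,0,-2],8.5],[[0,0,0],[0,0,0],8.5],[[0,0,0],[0,0,0],8.5]]}}

```text
time_s: 1.43
position: [0.4761, -0.2749, 0.1245]
eef_rot: [-0.001, -0.686, 0.728, 0.001]
contact_force: [0.5, -0.7, 0.4]
grip_width: 0.0848
```

```bash
cat > st.py <<'E'
from rig import bot
import numpy as np
from scipy.spatial.transform import Rotation as R
def st():
    o=bot.observe(); q=o["eef_rot"]; r=R.from_quat([*q[1:],q[0]])
    X=r.as_matrix()
    print("t%.2f"%o["time_s"],"p",o["position"].round(4),"xdir",np.degrees(np.arctan2(X[1,0],X[0,0])).round(2),"z",X[:,2].round(4),"F",o["contact_force"].round(2),"T",o["wrist_torque"].round(3),"w",round(o["grip_width"],4))
    return o,X
if __name__=="__main__": st()
E
python3 st.py
```

```text
t1.43 p [ 0.4761 -0.2749  0.1245] xdir -93.4 z [-0.0028  0.0012 -1.    ] F [ 0.48 -0.73  0.35] T [-0.006  0.036  0.009] w 0.0848
```

>>> {"method": "servo_tool", "body": {"commands": [[[0,0,0],[0.8,0.65,-2],8.5],[[0,0,0],[0,0,-3],8.5],[[0,0,0],[0,0,-3],8.5],[[0,0,0],[0,0,-2],8.5],[[0,0,0],[0,0,-1],8.5],[[0,0,0],[0,0,-0.5],8.5],[[0,0,0],[0,0,0],8.5],[[0,0,0],[0,0,0],8.5]]}}

```text
time_s: 2.1
position: [0.4864, -0.2696, 0.012]
eef_rot: [0.0, -0.686, 0.728, -0.001]
contact_force: [0.3, -0.7, 0.3]
grip_width: 0.0846
```

```bash
python3 st.py; python3 - <<'E'
from h import *
from rig import bot
for n,b in(("top",(280,150,70,90,6.6)),("side",(250,120,80,90,6.6))):
    f=bot.grab_frame(n); pickle.dump(f,open(n+"1.pkl","wb")); crop(f,*b,f"pics/{n}1.png")
E
```

```text
t2.10 p [ 0.4864 -0.2696  0.012 ] xdir -93.42 z [ 0.0025 -0.0015 -1.    ] F [ 0.27 -0.72  0.3 ] T [-0.034 -0.027  0.023] w 0.0846
```

View pics/top1.png

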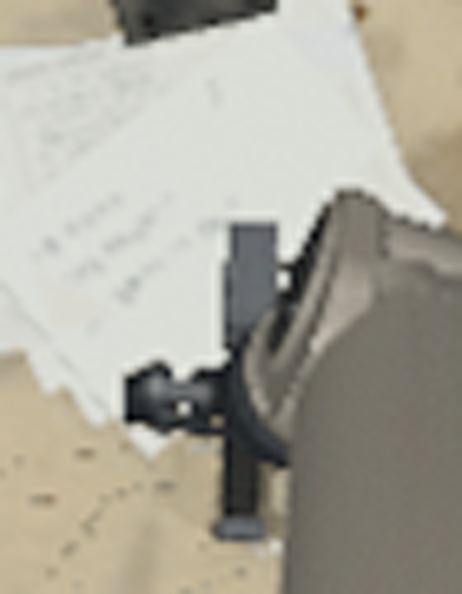

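View pics/side1.png

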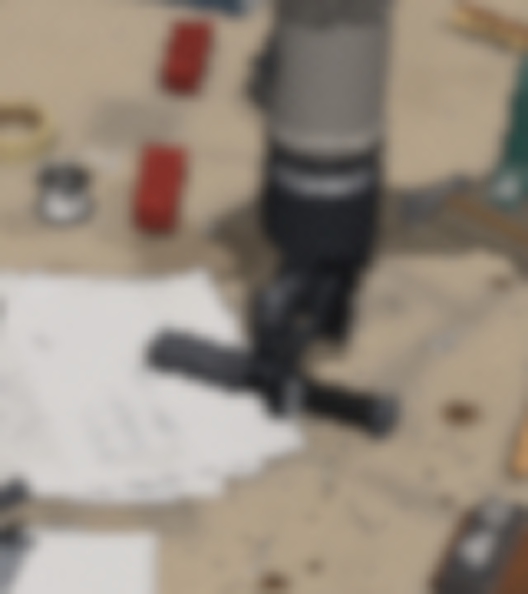

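>>> {"method": "servo_tool", "body": {"commands": [[[0,0,0],[-0.2,0.1,-0.4],8.5],[[0,0,0],[0,0,-0.3],8.5],[[0,0,0],[0,0,0],3],[[0,0,0],[0,0,0],0],[[0,0,0],[0,0,0],0],[[0,0,0],[0,0,0],0],[[0,0,0],[0,0,0],0],[[0,0,0],[0,0,0],0]]}}

```text
time_s: 2.87
position: [0.4835, -0.2679, 0.0038]
eef_rot: [-0.0, -0.686, 0.728, -0.0]
contact_force: [-0.3, -0.2, -1.9]
grip_width: 0.0189
```

>>> {"method": "servo_tool", "body": {"commands": [[[0,0,0],[0,0,0],0],[[0,0,0],[0,0,0],0],[[0,0,0],[0,0,0],0]]}}

```text
time_s: 3.12
position: [0.4834, -0.2679, 0.0038]
eef_rot: [0.0, -0.686, 0.728, -0.0]
contact_force: [0.2, 0.7, 4.1]
grip_width: 0.0188
```

```bash
python3 st.py
```

```text
t3.12 p [ 0.4834 -0.2679  0.0038] xdir -93.4 z [ 6.e-04 -6.e-04 -1.e+00] F [0.16 0.71 4.06] T [-0.081  0.138 -0.039] w 0.0188
```

>>> {"method": "servo_tool", "body": {"commands": [[[0,0,0],[0,0,1],0],[[0,0,0],[0,0,2.5],0],[[0,0,0],[0,0,4],0],[[0,0,0],[0,0,4],0],[[0,0,-0.03],[-0.2,1.6,1.5],0],[[0,0,-0.05],[-0.5,3.4,0],0],[[0,0,-0.05],[-0.5,3.4,0],0],[[0,0,-0.05],[-0.5,3.4,0],0]]}}

```text
time_s: 3.78
position: [0.4652, -0.1483, 0.1339]
eef_rot: [-0.0, -0.616, 0.788, 0.0]
contact_force: [-0.0, 0.3, -1.7]
grip_width: 0.0187
```

>>> {"method": "servo_tool", "body": {"commands": [[[0,0,-0.05],[-0.6,3.4,0],0],[[0,0,-0.05],[-0.6,3.4,0],0],[[0,0,-0.05],[-0.6,3.4,0],0],[[0,0,-0.05],[-0.6,3.4,0],0],[[0,0,-0.05],[-0.6,3.4,0],0],[[0,0,-0.045],[-0.6,3.4,0],0],[[0,0,-0.04],[-0.5,3.4,0],0],[[0,0,0],[-0.5,3.4,0],0]]}}

```text
time_s: 4.45
position: [0.4187, 0.1237, 0.1335]
eef_rot: [-0.001, -0.477, 0.879, -0.0]
contact_force: [-0.2, 0.3, -0.7]
grip_width: 0.0186
```

```bash
python3 st.py
```

```text
t4.45 p [0.4187 0.1237 0.1335] xdir -122.97 z [-8.e-04 -7.e-04 -1.e+00] F [-0.2   0.28 -0.66] T [-0.003 -0.042  0.081] w 0.0186
```

>>> {"method": "servo_tool", "body": {"commands": [[[0,0,0],[0.4,0.2,-2],0],[[0,0,0],[0.35,0.2,-3],0],[[0,0,0],[0,0,-2],0],[[0,0,0],[0,0,-1.2],0],[[0,0,0],[0,0,0],0],[[0,0,0],[0,0,0],0],[[0,0,0],[0,0,0],0]]}}

```text
time_s: 5.03
position: [0.4281, 0.1266, 0.0523]
eef_rot: [0.001, -0.478, 0.878, -0.0]
contact_force: [-0.9, -0.4, -1.9]
grip_width: 0.0187
```

```bash
python3 st.py; python3 - <<'E'
from h import *
from rig import bot
for n,b in(("top",(190,140,80,80,7.4)),("side",(210,165,80,80,7.4))):
    f=bot.grab_frame(n); pickle.dump(f,open(n+"2.pkl","wb")); crop(f,*b,f"pics/{n}2.png")
E
```

```text
t5.03 p [0.4281 0.1266 0.0523] xdir -122.9 z [ 1.1e-03  3.0e-04 -1.0e+00] F [-0.88 -0.38 -1.9 ] T [ 0.072 -0.004  0.003] w 0.0187
```

View pics/top2.png

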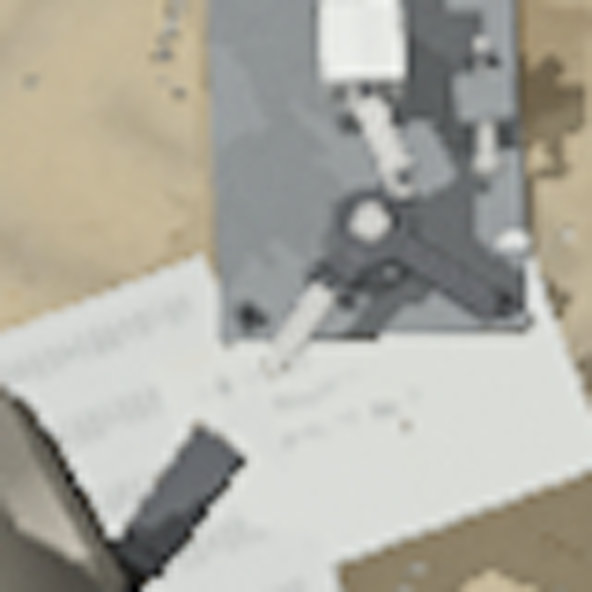

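View pics/side2.png

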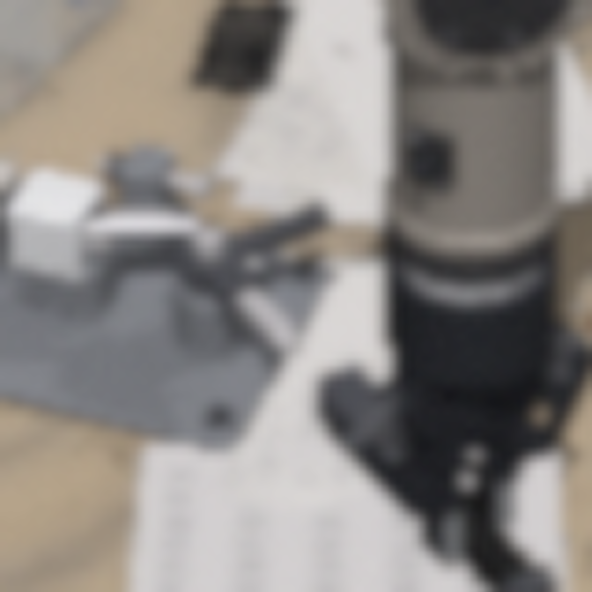

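```bash
python3 - <<'E'
from h import *
t=pickle.load(open("top2.pkl","rb"));s=pickle.load(open("side2.pkl","rb"))
def cz(f,x0,y0,w,h,sc,n,lo):
    im=f["pixels"][y0:y0+h,x0:x0+w].astype(float); im=np.clip((im-lo)/(255-lo)*255,0,255).astype(np.uint8)
    cv2.imwrite(n,cv2.resize(im,None,fx=sc,fy=sc,interpolation=cv2.INTER_CUBIC))
cz(t,200,170,45,55,10,"pics/t2c.png",130); cz(t,200,170,45,55,10,"pics/t2d.png",0)
cz(s,225,190,45,55,10,"pics/s2c.png",60)
a=cv2.imread("pics/t2c.png");b=cv2.imread("pics/t2d.png");cc=cv2.imread("pics/s2c.png")
cv2.imwrite("pics/both.png",cv2.resize(np.hstack([a,cc]),(800,489)))
E
```

```text
(no output)
```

View pics/both.png

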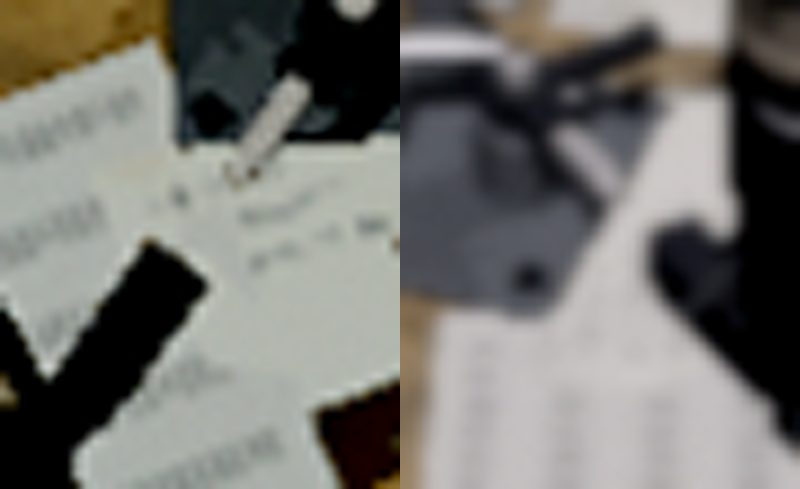

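```bash
cat > rel.py <<'E'
from h import *
t=pickle.load(open("top2.pkl","rb"))
k=400/45
uv=lambda p:(np.array(p,float)+.5)/k-.5+[200,170]
px=t["pixels"].max(2)
m=(px<125).astype(np.uint8); m[:, 250:]=0; m[:196]=0;m[216:]=0;m[:,:205]=0
v,u=np.nonzero(m); 
# edges per row, subpixel by threshold crossing
L=[];Rr=[]
for r in range(200,212):
    row=px[r].astype(float); cs=np.nonzero(row[205:230]<125)[0]+205
    if len(cs)==0: continue
    a,b=cs[0],cs[-1]
    if row[a-1]>125: L.append((a-1+(row[a-1]-125)/(row[a-1]-row[a]),r))
    Rr.append((b+(125-row[b])/(row[b+1]-row[b]),r))
print(L,Rr)
for zt in(.0745,):
  for nme,E in(("L",L),("R",Rr)):
    E=[e for e in E]; Q=onz(t,E,zt)[:,:2]; print(nme,Q.round(4)[[0,-1]],np.degrees(np.arctan2(*(-(Q[-1]-Q[0])[::-1]))))
print("mouth corners",onz(t,uv([(150,238),(208,288)]),.0745))
print("stub tip, root (z=.066)",onz(t,uv([(241,180),(301,85)]),.066))
d=onz(t,uv([(290,78),(230,170),(312,92),(253,180)]),.066); print(d); print([np.degrees(np.arctan2(*(d[i]-d[i+1])[:2][::-1])) for i in(0,2)])
E
python3 rel.py
```

```text
[(np.float64(214.5744680851064), 200), (np.float64(213.75641025641025), 201), (np.float64(213.5), 202), (np.float64(212.44736842105263), 203), (np.float64(211.5681818181818), 204), (np.float64(210.82191780821918), 205), (np.float64(210.62), 206), (np.float64(209.63333333333333), 207), (np.float64(208.75), 208), (np.float64(208.47368421052633), 209), (np.float64(207.58139534883722), 210), (np.float64(206.60204081632654), 211)] [(np.float64(220.3921568627451), 200), (np.float64(221.47368421052633), 201), (np.float64(222.52985074626866), 202), (np.float64(221.55555555555554), 203), (np.float64(220.41095890410958), 204), (np.float64(220.448), 205), (np.float64(219.58762886597938), 206), (np.float64(218.61855670103094), 207), (np.float64(217.651376146789), 208), (np.float64(217.53191489361703), 209), (np.float64(216.6448598130841), 210), (np.float64(215.6039603960396), 211)]
L [[0.5183 0.0795]
 [0.481  0.104 ]] -33.30600154068227
R [[0.5189 0.0603]
 [0.4817 0.0745]] -20.986264314734655
mouth corners [[0.53082462 0.07387231 0.0745    ]
 [0.51253138 0.0515402  0.0745    ]]
stub tip, root (z=.066) [[0.55550029 0.04126115 0.066     ]
 [0.59287844 0.01990015 0.066     ]]
[[0.59548155 0.02416247 0.066     ]
 [0.55922907 0.04554817 0.066     ]
 [0.59027708 0.0156407  0.066     ]
 [0.55562749 0.03674259 0.066     ]]
[np.float64(-30.536773995152746), np.float64(-31.34177717080323)]
```

>>> {"method": "servo_tool", "body": {"commands": [[[0,0,0],[0.65,-0.37,-0.1],0],[[0,0,0],[0.65,-0.38,-0.05],0],[[0,0,0],[0.65,-0.38,0],0],[[0,0,0],[0.65,-0.37,0],0],[[0,0,0],[0,0,0],0],[[0,0,0],[0,0,0],0],[[0,0,0],[0,0,0],0]]}}

```text
time_s: 5.72
position: [0.4534, 0.1113, 0.0498]
eef_rot: [-0.0, -0.478, 0.878, 0.0]
contact_force: [-1.7, -0.5, -2.3]
grip_width: 0.0188
```

```bash
python3 st.py; python3 - <<'E'
from h import *
from rig import bot
ims=[]
def cz(f,x0,y0,w,h,sc,lo):
    im=f["pixels"][y0:y0+h,x0:x0+w].astype(float); im=np.clip((im-lo)/(255-lo)*255,0,255).astype(np.uint8)
    return cv2.resize(im,None,fx=sc,fy=sc,interpolation=cv2.INTER_CUBIC)
for n,b in(("top",(205,165,40,50,10,100)),("side",(225,185,40,50,10,30))):
    f=bot.grab_frame(n); pickle.dump(f,open(n+"3.pkl","wb")); ims.append(cz(f,*b))
cv2.imwrite("pics/b3.png",np.hstack(ims))
E
```

```text
t5.72 p [0.4534 0.1113 0.0498] xdir -122.91 z [-7.e-04 -0.e+00 -1.e+00] F [-1.69 -0.46 -2.34] T [0.06  0.074 0.   ] w 0.0188
```

View pics/b3.png

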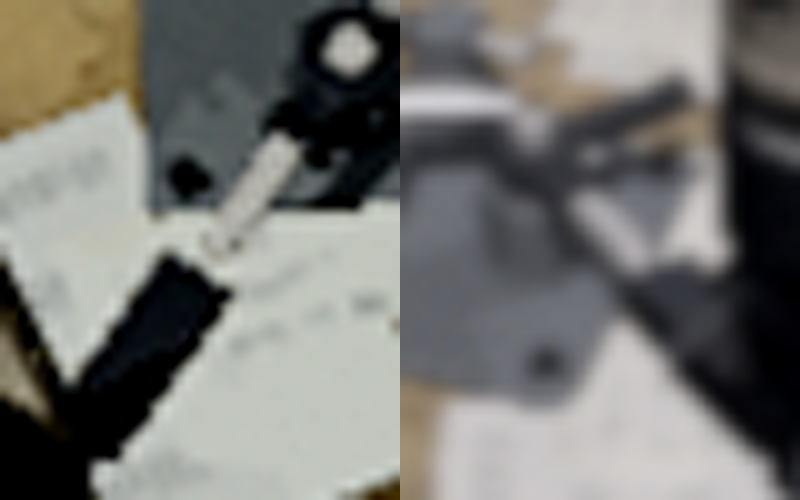

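```bash
python3 - <<'E'
from h import *
t=pickle.load(open("top3.pkl","rb"))
uv=lambda p:(np.array(p,float)+.5)/10-.5+[205,165]
u=np.array([.8396,-.5432]);n=np.array([.5432,.8396])
def sh(nm,P):
    for p in P: print(nm,p.round(4),"along",(p[:2]@u).round(4),"lat",(p[:2]@n).round(4))
tip=onz(t,uv([(217,250),(287,140)]),.066); sh("stub",tip)
for z in(.075,.08):
  c=onz(t,uv([(350,50)]),z); sh("cap",c); d=(c[0]-tip[0])[:2]; print(np.degrees(np.arctan2(d[1],d[0])),np.linalg.norm(d))
# bar sleeve edges automated, z top .072
px=t["pixels"].max(2).astype(float)
L=[];R=[]
for r in range(193,204):
    row=px[r]; cs=np.nonzero(row[:232]<110)[0]; b=cs[-1]; R.append((b+(110-row[b])/(row[b+1]-row[b]),r))
for r in range(192,202):
    row=px[r]; a=[c for c in range(208,232) if row[c]<110 and row[c-1]>=110][-1:]
    if a: a=a[0]; L.append((a-1+(row[a-1]-110)/(row[a-1]-row[a]),r))
QL=onz(t,L,.072)[:,:2];QR=onz(t,R,.072)[:,:2]
for Q in(QL,QR):
    pf=np.polyfit(Q[:,0],Q[:,1],1); print("edge yaw",np.degrees(np.arctan(pf[0])),"lat",(Q@n).round(4))
# stub edges on rows 
for r in range(178,190):
    print(r,px[r,224:240].astype(int))
E
```

```text
stub [0.5563 0.0427 0.066 ] along 0.4439 lat 0.338
stub [0.5948 0.0205 0.066 ] along 0.4883 lat 0.3404
cap [6.245e-01 1.000e-04 7.500e-02] along 0.5242 lat 0.3393
-32.03542773925678 0.08035110225730535
cap [ 0.6232 -0.      0.08  ] along 0.5232 lat 0.3385
-32.584970903701105 0.07932664352252068
edge yaw -6.155960046058465 lat [0.3474 0.3479 0.3485 0.3299 0.3306 0.3288 0.3284 0.3295 0.3356 0.3391]
edge yaw -26.07112264460587 lat [0.3338 0.3254 0.3264 0.3242 0.325  0.3263 0.324  0.3245 0.3251 0.3258
 0.3242]
178 [157 157 158 158 157 157 158 133 170 154 100 106  99  76  65  80]
179 [159 158 158 159 158 156 155 182 210 200 170 133 108  93 100 103]
180 [151 161 160 159 159 158 178 205 209 210 190 121  74  85 134 135]
181 [118 151 159 158 158 151 187 207 206 202 171 135 105 100 131 123]
182 [ 79 112 146 158 156 180 203 206 211 186 149 157 151 149 132 110]
183 [ 85  90 138 159 172 200 209 207 192 161 153 162 164 148 118 109]
184 [125 145 153 163 190 205 206 200 167 149 159 161 148 119 103 106]
185 [150 158 152 187 207 207 211 180 130 135 135 126 109  91  89  92]
186 [207 206 193 201 209 210 193 186 199 202 201 199 199 200 201 201]
187 [222 224 215 207 206 196 192 210 222 223 223 224 223 224 223 224]
188 [222 203 212 208 197 200 206 213 220 221 220 221 221 221 222 220]
189 [221 199 208 203 172 199 211 213 219 220 220 221 221 218 219 220]
```

>>> {"method": "servo_tool", "body": {"commands": [[[0,0,0.01],[0.04,0.07,0.1],0],[[0,0,0],[0.34,-0.21,0],0],[[0,0,0],[0.34,-0.21,0],0],[[0,0,0],[0.34,-0.21,0],0],[[0,0,0],[0.17,-0.11,0],0],[[0,0,0],[0,0,0],0]]}}

```text
time_s: 6.32
position: [0.4662, 0.1043, 0.0509]
eef_rot: [-0.0, -0.482, 0.876, 0.0]
contact_force: [0.6, -0.4, -1.9]
grip_width: 0.0186
```

```bash
cat >> st.py <<'E'
    o=bot.observe(); yaw=-32.4
    X=R.from_quat([*o["eef_rot"][1:],o["eef_rot"][0]]).as_matrix(); a=np.arctan2(X[1,0],X[0,0])+np.pi/2
    u=np.array([np.cos(a),np.sin(a)]);n=np.array([-u[1],u[0]])
    p=o["position"];f=o["contact_force"]
    print("bar yaw",np.degrees(a).round(2),"along F",(f[:2]@u).round(2),"lat F",(f[:2]@n).round(2))
    r=p[:2]-np.array([.6252,-.0008]); print("rel pivot: along",(r@u).round(4),"lat",(r@n).round(4))
E
python3 st.py
```

```text
File "st.py", line 10
    o=bot.observe(); yaw=-32.4
IndentationError: unexpected indent
```

```bash
sed -i 's/^if __name__.*/if __name__=="__main__":\n    st()/' st.py; python3 st.py
```

```text
t6.32 p [0.4662 0.1043 0.0509] xdir -122.38 z [-5.e-04 -2.e-04 -1.e+00] F [ 0.63 -0.41 -1.9 ] T [-0.044  0.078 -0.026] w 0.0186
bar yaw -32.38 along F 0.75 lat F -0.01
rel pivot: along -0.1906 lat 0.0036
```

>>> {"method": "servo_tool", "body": {"commands": [[[0,0,0],[0.25,-0.16,0],0],[[0,0,0],[0.25,-0.16,0],0],[[0,0,0],[0.25,-0.16,0],0],[[0,0,0],[0,0,0],0],[[0,0,0],[0,0,0],0]]}}

```text
time_s: 6.73
position: [0.474, 0.0989, 0.0509]
eef_rot: [0.0, -0.482, 0.876, -0.0]
contact_force: [-0.6, -1.4, -3.0]
grip_width: 0.0188
```

```bash
python3 st.py; python3 - <<'E'
from h import *
from rig import bot
ims=[]
for n,b in(("top",(205,165,40,50,10)),("side",(225,185,40,50,10))):
    f=bot.grab_frame(n); pickle.dump(f,open(n+"4.pkl","wb")); x0,y0,w,h,s=b
    ims.append(cv2.resize(f["pixels"][y0:y0+h,x0:x0+w],None,fx=s,fy=s,interpolation=2))
cv2.imwrite("pics/b4.png",np.hstack(ims))
E
```

```text
t6.73 p [0.474  0.0989 0.0509] xdir -122.4 z [ 5.e-04 -8.e-04 -1.e+00] F [-0.59 -1.44 -3.01] T [-0.331  0.116 -0.193] w 0.0188
bar yaw -32.4 along F 0.27 lat F -1.53
rel pivot: along -0.1811 lat 0.0032
```

View pics/b4.png

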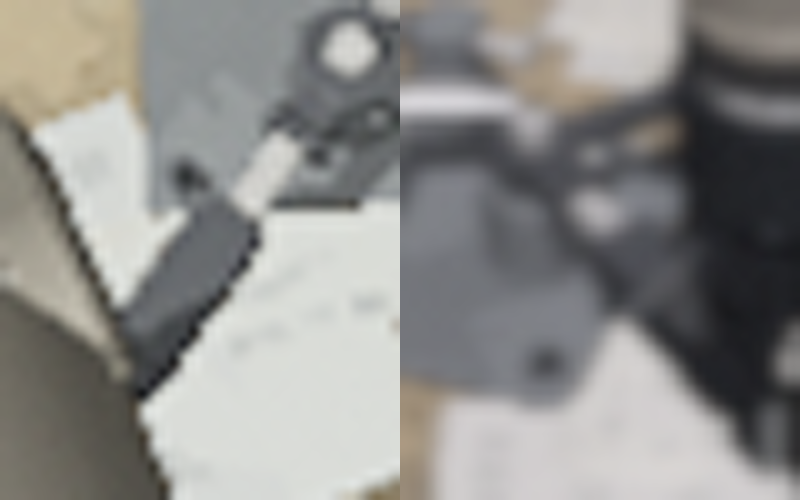

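Top view: the sleeve has swallowed the tip (mouth edge ≈ (235,210)), with only light side contact. I'll ease off sideways and go deeper.

>>> {"method": "servo_tool", "body": {"commands": [[[0,0,0],[-0.04,-0.06,0],0],[[0,0,0],[0.25,-0.16,0],0],[[0,0,0],[0.25,-0.16,0],0],[[0,0,0],[0.25,-0.16,0],0],[[0,0,0],[0.17,-0.11,0],0],[[0,0,0],[0,0,0],0]]}}

```text
time_s: 7.33
position: [0.4828, 0.093, 0.0509]
eef_rot: [0.0, -0.482, 0.876, -0.0]
contact_force: [-0.2, -0.3, -2.6]
grip_width: 0.0189
```

```bash
python3 st.py
```

```text
t7.33 p [0.4828 0.093  0.0509] xdir -122.35 z [ 5.e-04 -1.e-04 -1.e+00] F [-0.17 -0.34 -2.58] T [-0.288  0.061 -0.165] w 0.0189
bar yaw -32.35 along F 0.04 lat F -0.38
rel pivot: along -0.1705 lat 0.0031
```

>>> {"method": "servo_tool", "body": {"commands": [[[0,0,0],[-0.03,-0.04,0],0],[[0,0,0],[0.25,-0.16,0],0],[[0,0,0],[0.25,-0.16,0],0],[[0,0,0],[0.25,-0.16,0],0],[[0,0,0],[0,0,0],0],[[0,0,0],[0,0,0],0]]}}

```text
time_s: 7.83
position: [0.4901, 0.0882, 0.0511]
eef_rot: [0.0, -0.482, 0.876, -0.0]
contact_force: [0.3, -0.4, -1.7]
grip_width: 0.0185
```

```bash
python3 st.py
```

```text
t7.83 p [0.4901 0.0882 0.0511] xdir -122.33 z [ 8.e-04  2.e-04 -1.e+00] F [ 0.32 -0.42 -1.66] T [-0.037  0.082 -0.074] w 0.0185
bar yaw -32.33 along F 0.49 lat F -0.18
rel pivot: along -0.1617 lat 0.0029
```

>>> {"method": "servo_tool", "body": {"commands": [[[0,0,0],[0.2,-0.13,0],0],[[0,0,0],[0.2,-0.13,0],0],[[0,0,0],[0.2,-0.13,0],0],[[0,0,0],[0.12,-0.08,0],0],[[0,0,0],[0,0,0],0],[[0,0,0],[0,0,0],0]]}}

```text
time_s: 8.33
position: [0.4968, 0.0834, 0.051]
eef_rot: [0.0, -0.482, 0.876, -0.0]
contact_force: [-0.3, 0.7, -1.8]
grip_width: 0.0188
```

```bash
python3 st.py
```

```text
t8.33 p [0.4968 0.0834 0.051 ] xdir -122.33 z [ 0. -0. -1.] F [-0.33  0.72 -1.79] T [ 0.038  0.07  -0.029] w 0.0188
bar yaw -32.33 along F -0.66 lat F 0.43
rel pivot: along -0.1536 lat 0.0025
```

>>> {"method": "servo_tool", "body": {"commands": [[[0,0,0],[0.08,-0.05,0],0],[[0,0,0],[0.08,-0.05,0],0],[[0,0,0],[0.08,-0.05,0],0],[[0,0,0],[0,0,0],0],[[0,0,0],[0,0,0],0]]}}

```text
time_s: 8.75
position: [0.4985, 0.0823, 0.0508]
eef_rot: [-0.0, -0.482, 0.876, 0.0]
contact_force: [-1.6, 1.2, -1.5]
grip_width: 0.0187
```

```bash
python3 st.py
```

```text
t8.75 p [0.4985 0.0823 0.0508] xdir -122.3 z [-1.2e-03  1.0e-04 -1.0e+00] F [-1.62  1.2  -1.51] T [0.287 0.414 0.003] w 0.0187
bar yaw -32.3 along F -2.01 lat F 0.15
rel pivot: along -0.1515 lat 0.0025
```

>>> {"method": "servo_tool", "body": {"commands": [[[0,0,0],[0.08,-0.05,0],0],[[0,0,0],[0.08,-0.05,0],0],[[0,0,0],[0,0,0],0],[[0,0,0],[0,0,0],0]]}}

```text
time_s: 9.08
position: [0.4985, 0.0823, 0.0506]
eef_rot: [-0.002, -0.483, 0.876, 0.001]
contact_force: [-6.1, 3.1, 0.1]
grip_width: 0.0188
```

```bash
python3 st.py; python3 - <<'E'
from h import *
from rig import bot
ims=[]
for n,b in(("top",(205,160,40,50,10)),("side",(225,185,40,50,10))):
    f=bot.grab_frame(n); pickle.dump(f,open(n+"5.pkl","wb")); x0,y0,w,h,s=b
    ims.append(cv2.resize(f["pixels"][y0:y0+h,x0:x0+w],None,fx=s,fy=s,interpolation=2))
cv2.imwrite("pics/b5.png",np.hstack(ims))
E
```

```text
t9.08 p [0.4985 0.0823 0.0506] xdir -122.27 z [-4.1e-03  7.0e-04 -1.0e+00] F [-6.11  3.09  0.12] T [ 0.709  1.017 -0.095] w 0.0188
bar yaw -32.27 along F -6.81 lat F -0.65
rel pivot: along -0.1515 lat 0.0026
```

View pics/b5.png

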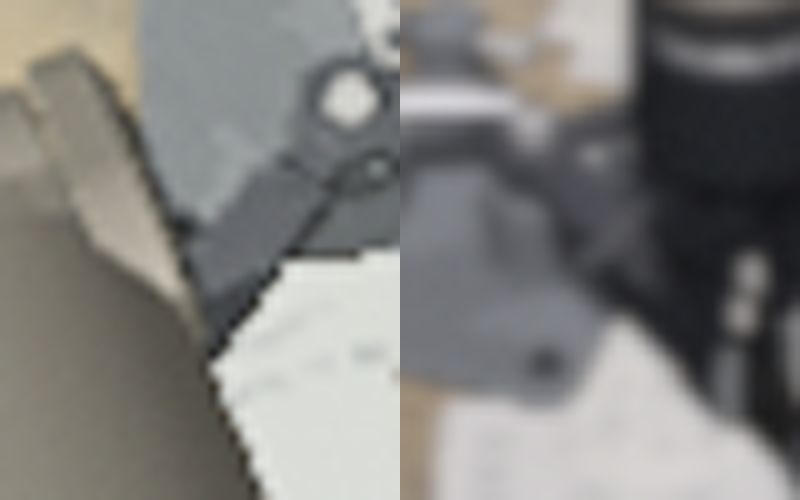

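The stub is now fully covered and the mouth meets the collar: no white shows at crop (270,170), and the stop is firm. Next, the arc increments about the pivot.

```bash
cat > arc.py <<'E'
import numpy as np,sys
def arc(a0,a1,n):
    a=np.radians(np.linspace(a0,a1,n+1))
    for i in range(n): print("[[0,0,%.4f],[%.2f,%.2f,0],0]"%(a[i+1]-a[i],15*(np.cos(a[i])-np.cos(a[i+1])),15*(np.sin(a[i])-np.sin(a[i+1]))),end=", ")
    print()
arc(*map(float,sys.argv[1:3]),int(sys.argv[3]))
E
sed -i 's/.6252,-.0008/.6253,.0021/' st.py
python3 arc.py -32.3 -22.3 8; python3 arc.py -22.3 -12.3 8;python3 arc.py -12.3 -2.3 8
```

```text
[[0,0,0.0218],[-0.17,-0.28,0],0], [[0,0,0.0218],[-0.17,-0.28,0],0], [[0,0,0.0218],[-0.16,-0.29,0],0], [[0,0,0.0218],[-0.15,-0.29,0],0], [[0,0,0.0218],[-0.15,-0.29,0],0], [[0,0,0.0218],[-0.14,-0.30,0],0], [[0,0,0.0218],[-0.13,-0.30,0],0], [[0,0,0.0218],[-0.13,-0.30,0],0], 
[[0,0,0.0218],[-0.12,-0.30,0],0], [[0,0,0.0218],[-0.11,-0.31,0],0], [[0,0,0.0218],[-0.11,-0.31,0],0], [[0,0,0.0218],[-0.10,-0.31,0],0], [[0,0,0.0218],[-0.09,-0.31,0],0], [[0,0,0.0218],[-0.09,-0.32,0],0], [[0,0,0.0218],[-0.08,-0.32,0],0], [[0,0,0.0218],[-0.07,-0.32,0],0], 
[[0,0,0.0218],[-0.07,-0.32,0],0], [[0,0,0.0218],[-0.06,-0.32,0],0], [[0,0,0.0218],[-0.05,-0.32,0],0], [[0,0,0.0218],[-0.05,-0.32,0],0], [[0,0,0.0218],[-0.04,-0.33,0],0], [[0,0,0.0218],[-0.03,-0.33,0],0], [[0,0,0.0218],[-0.02,-0.33,0],0], [[0,0,0.0218],[-0.02,-0.33,0],0],
```

>>> {"method": "servo_tool", "body": {"commands": [[[0,0,0.0218],[-0.21,-0.25,0.0],0],[[0,0,0.0218],[-0.17,-0.28,0],0],[[0,0,0.0218],[-0.16,-0.29,0],0],[[0,0,0.0218],[-0.15,-0.29,0],0],[[0,0,0],[0,0,0],0]]}}

```text
time_s: 9.6
position: [0.4919, 0.0725, 0.0507]
eef_rot: [-0.0, -0.522, 0.853, 0.002]
contact_force: [-5.5, 7.0, 0.0]
grip_width: 0.0188
```

```bash
python3 st.py
```

```text
t9.60 p [0.4919 0.0725 0.0507] xdir -117.12 z [-0.0026  0.0026 -1.    ] F [-5.52  6.99  0.05] T [1.344 0.976 0.265] w 0.0188
bar yaw -27.12 along F -8.1 lat F 3.7
rel pivot: along -0.1508 lat 0.0019
```

>>> {"method": "servo_tool", "body": {"commands": [[[0,0,0.027],[-0.24,-0.25,0.0],0],[[0,0,0.027],[-0.14,-0.3,0],0],[[0,0,0.027],[-0.13,-0.3,0],0],[[0,0,0.027],[-0.13,-0.3,0],0],[[0,0,0.0218],[-0.12,-0.3,0],0],[[0,0,0.0218],[-0.11,-0.31,0],0],[[0,0,0],[0,0,0],0]]}}

```text
time_s: 10.18
position: [0.4835, 0.0547, 0.0508]
eef_rot: [-0.0, -0.583, 0.812, 0.002]
contact_force: [-5.1, 6.6, -0.0]
grip_width: 0.0189
```

```bash
python3 st.py
```

```text
t10.18 p [0.4835 0.0547 0.0508] xdir -108.65 z [-0.0025  0.0033 -1.    ] F [-5.11  6.58 -0.04] T [ 1.334  0.942 -0.379] w 0.0189
bar yaw -18.65 along F -6.95 lat F 4.6
rel pivot: along -0.1512 lat 0.0045
```

>>> {"method": "servo_tool", "body": {"commands": [[[0,0,0.02],[-0.16,-0.29,0.0],0],[[0,0,0.02],[-0.1,-0.31,0],0],[[0,0,0.02],[-0.09,-0.31,0],0],[[0,0,0.02],[-0.09,-0.32,0],0],[[0,0,0.02],[-0.08,-0.32,0],0],[[0,0,0.02],[-0.07,-0.32,0],0],[[0,0,0],[0,0,0],0]]}}

```text
time_s: 10.77
position: [0.4779, 0.0372, 0.0508]
eef_rot: [0.001, -0.631, 0.776, 0.002]
contact_force: [-4.2, 9.3, -0.5]
grip_width: 0.0187
```

```bash
python3 st.py
```

```text
t10.77 p [0.4779 0.0372 0.0508] xdir -101.71 z [-0.0019  0.0047 -1.    ] F [-4.23  9.32 -0.55] T [ 1.862  0.892 -0.217] w 0.0187
bar yaw -11.71 along F -6.04 lat F 8.27
rel pivot: along -0.1515 lat 0.0044
```

>>> {"method": "servo_tool", "body": {"commands": [[[0,0,0.022],[-0.13,-0.31,0.0],0],[[0,0,0.022],[-0.09,-0.32,0],0],[[0,0,0.022],[-0.05,-0.32,0],0],[[0,0,0.022],[-0.05,-0.32,0],0],[[0,0,0.022],[-0.04,-0.33,0],0],[[0,0,0],[0,0,0],0]]}}

```text
time_s: 11.27
position: [0.4746, 0.0208, 0.0508]
eef_rot: [0.001, -0.673, 0.74, 0.002]
contact_force: [-2.8, 8.4, -1.4]
grip_width: 0.0184
```

```bash
python3 st.py
```

```text
t11.27 p [0.4746 0.0208 0.0508] xdir -95.4 z [-0.0014  0.0042 -1.    ] F [-2.84  8.45 -1.44] T [ 1.768  0.811 -0.095] w 0.0184
bar yaw -5.4 along F -3.62 lat F 8.14
rel pivot: along -0.1517 lat 0.0044
```

>>> {"method": "servo_tool", "body": {"commands": [[[0,0,0.02],[-0.03,-0.31,0.0],0],[[0,0,0.018],[-0.02,-0.27,0],0],[[0,0,0.015],[-0.02,-0.22,0],0],[[0,0,0.015],[-0.01,-0.22,0],0],[[0,0,0],[0,0,0],0]]}}

```text
time_s: 11.68
position: [0.4735, 0.0102, 0.0507]
eef_rot: [0.0, -0.698, 0.716, 0.002]
contact_force: [-3.4, 8.6, 0.2]
grip_width: 0.019
```

```bash
python3 st.py
```

```text
t11.68 p [0.4735 0.0102 0.0507] xdir -91.5 z [-0.0021  0.0035 -1.    ] F [-3.43  8.62  0.18] T [ 1.609  0.791 -0.068] w 0.019
bar yaw -1.5 along F -3.65 lat F 8.53
rel pivot: along -0.152 lat 0.0042
```

>>> {"method": "servo_tool", "body": {"commands": [[[0,0,0.009],[-0.01,-0.13,0.0],0],[[0,0,0.009],[0,-0.13,0],0],[[0,0,0.009],[0,-0.13,0],0],[[0,0,0.009],[0,-0.13,0],0],[[0,0,0.009],[0,-0.13,0],0],[[0,0,0.009],[0,-0.13,0],0],[[0,0,0],[0,0,0],0]]}}

```text
time_s: 12.27
position: [0.4732, 0.0019, 0.0507]
eef_rot: [0.0, 0.717, -0.697, -0.002]
contact_force: [-3.6, 6.2, 1.0]
grip_width: 0.0184
```

```bash
python3 st.py
```

```text
t12.27 p [0.4732 0.0019 0.0507] xdir -88.4 z [-0.0027  0.0025 -1.    ] F [-3.63  6.17  1.  ] T [ 1.372  0.888 -0.032] w 0.0184
bar yaw 1.6 along F -3.46 lat F 6.27
rel pivot: along -0.1521 lat 0.0041
```

>>> {"method": "servo_tool", "body": {"commands": [[[0,0,0.007],[0,-0.11,0.0],0],[[0,0,0.007],[0,-0.11,0],0],[[0,0,0.007],[0,-0.11,0],0],[[0,0,0.007],[0,-0.11,0],0],[[0,0,0.007],[0,-0.11,0],0],[[0,0,0],[0,0,0],0]]}}

```text
time_s: 12.77
position: [0.4732, -0.0039, 0.0507]
eef_rot: [0.0, 0.729, -0.684, -0.002]
contact_force: [-5.1, 6.1, 1.1]
grip_width: 0.0188
```

```bash
python3 st.py
```

```text
t12.77 p [ 0.4732 -0.0039  0.0507] xdir -86.36 z [-0.0027  0.0021 -1.    ] F [-5.11  6.08  1.09] T [1.239 0.789 0.144] w 0.0188
bar yaw 3.64 along F -4.72 lat F 6.4
rel pivot: along -0.1522 lat 0.0037
```

>>> {"method": "servo_tool", "body": {"commands": [[[0,0,0.01],[-0.03,-0.11,0.0],0],[[0,0,0.01],[0,-0.11,0],0],[[0,0,0.01],[0.01,-0.11,0],0],[[0,0,0.009],[0.01,-0.11,0],0],[[0,0,0.009],[0.01,-0.11,0],0],[[0,0,0],[0,0,0],0]]}}

```text
time_s: 13.27
position: [0.4736, -0.0107, 0.0507]
eef_rot: [0.0, 0.745, -0.667, -0.001]
contact_force: [-4.3, 4.0, -0.8]
grip_width: 0.0185
```

```bash
python3 st.py
```

```text
t13.27 p [ 0.4736 -0.0107  0.0507] xdir -83.68 z [-2.e-03  6.e-04 -1.e+00] F [-4.26  3.96 -0.81] T [0.785 0.782 0.073] w 0.0185
bar yaw 6.32 along F -3.8 lat F 4.4
rel pivot: along -0.1522 lat 0.0039
```

>>> {"method": "servo_tool", "body": {"commands": [[[0,0,0.009],[0.01,-0.11,0.0],0],[[0,0,0.009],[0.01,-0.11,0],0],[[0,0,0.009],[0.01,-0.11,0],0],[[0,0,0.009],[0.01,-0.11,0],0],[[0,0,0],[0,0,0],0]]}}

```text
time_s: 13.68
position: [0.4741, -0.0164, 0.0507]
eef_rot: [0.001, 0.757, -0.654, -0.0]
contact_force: [-4.5, 2.2, 1.2]
grip_width: 0.0186
```

```bash
python3 st.py
```

```text
t13.68 p [ 0.4741 -0.0164  0.0507] xdir -81.64 z [-1.9e-03 -7.0e-04 -1.0e+00] F [-4.49  2.19  1.2 ] T [0.412 0.952 0.105] w 0.0186
bar yaw 8.36 along F -4.12 lat F 2.82
rel pivot: along -0.1523 lat 0.0037
```

>>> {"method": "servo_tool", "body": {"commands": [[[0,0,0.007],[0.01,-0.09,0.0],0],[[0,0,0.007],[0.01,-0.09,0],0],[[0,0,0.007],[0.01,-0.09,0],0],[[0,0,0.007],[0.02,-0.09,0],0],[[0,0,0],[0,0,0],0]]}}

```text
time_s: 14.1
position: [0.4747, -0.0205, 0.0506]
eef_rot: [0.001, 0.766, -0.643, -0.0]
contact_force: [-4.6, -0.0, -0.2]
grip_width: 0.0187
```

```bash
python3 st.py
```

```text
t14.10 p [ 0.4747 -0.0205  0.0506] xdir -80.05 z [-0.0019 -0.0014 -1.    ] F [-4.55 -0.03 -0.21] T [0.108 1.034 0.092] w 0.0187
bar yaw 9.95 along F -4.49 lat F 0.75
rel pivot: along -0.1523 lat 0.0037
```

>>> {"method": "servo_tool", "body": {"commands": [[[0,0,0.006],[0.01,-0.08,0.0],0],[[0,0,0.006],[0.01,-0.08,0],0],[[0,0,0.006],[0.01,-0.08,0],0],[[0,0,0.006],[0.02,-0.08,0],0],[[0,0,0],[0,0,0],0]]}}

```text
time_s: 14.52
position: [0.4756, -0.0245, 0.0507]
eef_rot: [0.001, 0.773, -0.635, 0.0]
contact_force: [-3.4, -2.4, -0.6]
grip_width: 0.0186
```

```bash
python3 st.py
```

```text
t14.52 p [ 0.4756 -0.0245  0.0507] xdir -78.77 z [-0.0011 -0.0019 -1.    ] F [-3.39 -2.45 -0.61] T [-0.664  0.773 -0.34 ] w 0.0186
bar yaw 11.23 along F -3.81 lat F -1.74
rel pivot: along -0.152 lat 0.0031
```

>>> {"method": "servo_tool", "body": {"commands": [[[0,0,0.008],[0.02,-0.11,0.0],0],[[0,0,0.008],[0.02,-0.11,0],0],[[0,0,0.008],[0.02,-0.11,0],0],[[0,0,0.008],[0.02,-0.11,0],0],[[0,0,0],[0,0,0],0]]}}

```text
time_s: 14.93
position: [0.4773, -0.0311, 0.0509]
eef_rot: [0.001, 0.783, -0.623, 0.002]
contact_force: [-2.6, -7.9, -2.6]
grip_width: 0.0184
```

```bash
python3 st.py
```

```text
t14.93 p [ 0.4773 -0.0311  0.0509] xdir -77.0 z [ 6.0e-04 -4.2e-03 -1.0e+00] F [-2.57 -7.88 -2.57] T [-1.572  0.545 -0.224] w 0.0184
bar yaw 13.0 along F -4.28 lat F -7.1
rel pivot: along -0.1517 lat 0.0009
```

>>> {"method": "servo_tool", "body": {"commands": [[[0,0,0.009],[0.03,-0.12,0.0],0],[[0,0,0.009],[0.03,-0.12,0],0],[[0,0,0.009],[0.03,-0.12,0],0],[[0,0,0.009],[0.03,-0.12,0],0],[[0,0,0],[0,0,0],0]]}}

```text
time_s: 15.35
position: [0.4786, -0.0366, 0.0509]
eef_rot: [0.002, 0.794, -0.608, 0.002]
contact_force: [-2.9, -8.3, -3.7]
grip_width: 0.0186
```

```bash
python3 st.py
```

```text
t15.35 p [ 0.4786 -0.0366  0.0509] xdir -74.95 z [ 8.0e-04 -4.9e-03 -1.0e+00] F [-2.85 -8.27 -3.73] T [-1.771  0.496 -0.228] w 0.0186
bar yaw 15.05 along F -4.9 lat F -7.24
rel pivot: along -0.1517 lat 0.0007
```

>>> {"method": "servo_tool", "body": {"commands": [[[0,0,0.009],[0.03,-0.12,0.0],0],[[0,0,0.009],[0.03,-0.12,0],0],[[0,0,0.009],[0.03,-0.12,0],0],[[0,0,0.009],[0.03,-0.12,0],0],[[0,0,0],[0,0,0],0]]}}

```text
time_s: 15.77
position: [0.4801, -0.0419, 0.051]
eef_rot: [0.002, 0.804, -0.594, 0.002]
contact_force: [-1.1, -9.4, -2.8]
grip_width: 0.0184
```

```bash
python3 st.py
```

```text
t15.77 p [ 0.4801 -0.0419  0.051 ] xdir -72.9 z [ 0.0014 -0.0054 -1.    ] F [-1.08 -9.37 -2.81] T [-2.019  0.365 -0.2  ] w 0.0184
bar yaw 17.1 along F -3.79 lat F -8.63
rel pivot: along -0.1517 lat 0.0007
```

>>> {"method": "servo_tool", "body": {"commands": [[[0,0,0.009],[0.04,-0.12,0.0],0],[[0,0,0.009],[0.04,-0.12,0],0],[[0,0,0.009],[0.04,-0.12,0],0],[[0,0,0.009],[0.04,-0.12,0],0],[[0,0,0],[0,0,0],0]]}}

```text
time_s: 16.18
position: [0.4818, -0.0471, 0.051]
eef_rot: [0.002, 0.815, -0.58, 0.002]
contact_force: [-0.4, -9.7, -3.3]
grip_width: 0.0186
```

```bash
python3 st.py
```

```text
t16.18 p [ 0.4818 -0.0471  0.051 ] xdir -70.84 z [ 0.0016 -0.006  -1.    ] F [-0.4  -9.73 -3.34] T [-2.18   0.354 -0.184] w 0.0186
bar yaw 19.16 along F -3.57 lat F -9.06
rel pivot: along -0.1517 lat 0.0006
```

>>> {"method": "servo_tool", "body": {"commands": [[[0,0,0.009],[0.04,-0.12,0.0],0],[[0,0,0.009],[0.04,-0.12,0],0],[[0,0,0.009],[0.04,-0.12,0],0],[[0,0,0.009],[0.05,-0.12,0],0],[[0,0,0],[0,0,0],0]]}}

```text
time_s: 16.6
position: [0.4831, -0.0509, 0.051]
eef_rot: [0.002, 0.825, -0.565, 0.002]
contact_force: [-2.5, -8.1, -2.5]
grip_width: 0.0187
```

```bash
python3 st.py
```

```text
t16.60 p [ 0.4831 -0.0509  0.051 ] xdir -68.85 z [ 7.0e-04 -4.5e-03 -1.0e+00] F [-2.47 -8.09 -2.54] T [-1.719  0.538 -0.483] w 0.0187
bar yaw 21.15 along F -5.22 lat F -6.66
rel pivot: along -0.1518 lat 0.0019
```

>>> {"method": "servo_tool", "body": {"commands": [[[0,0,0.004],[0.04,-0.1,0.0],0],[[0,0,0.004],[0.04,-0.1,0],0],[[0,0,0],[0,0,0],0]]}}

```text
time_s: 16.85
position: [0.4834, -0.0518, 0.0509]
eef_rot: [0.001, 0.827, -0.562, 0.001]
contact_force: [-4.1, -5.6, -2.1]
grip_width: 0.0187
```

```bash
python3 st.py
```

```text
t16.85 p [ 0.4834 -0.0518  0.0509] xdir -68.37 z [-2.0e-04 -3.2e-03 -1.0e+00] F [-4.09 -5.55 -2.13] T [-1.251  0.674 -0.502] w 0.0187
bar yaw 21.63 along F -5.85 lat F -3.66
rel pivot: along -0.1518 lat 0.0022
```

>>> {"method": "servo_tool", "body": {"commands": [[[0,0,0],[0.04,-0.09,0.0],0],[[0,0,0],[0.04,-0.09,0],0],[[0,0,0],[0,0,0],0],[[0,0,0],[0,0,0],0]]}}

```text
time_s: 17.18
position: [0.4836, -0.0524, 0.0507]
eef_rot: [0.001, 0.828, -0.561, 0.0]
contact_force: [-4.5, -4.0, -0.7]
grip_width: 0.0186
```

```bash
python3 st.py
```

```text
t17.18 p [ 0.4836 -0.0524  0.0507] xdir -68.26 z [-0.0012 -0.0024 -1.    ] F [-4.52 -3.97 -0.67] T [-0.807  0.866 -0.225] w 0.0186
bar yaw 21.74 along F -5.67 lat F -2.01
rel pivot: along -0.1518 lat 0.0018
```

>>> {"method": "servo_tool", "body": {"commands": [[[0,0,0.004],[-0.01,-0.13,0.0],0],[[0,0,0.004],[-0.01,-0.13,0],0],[[0,0,0],[0,0,0],0],[[0,0,0],[0,0,0],0]]}}

```text
time_s: 17.52
position: [0.484, -0.0535, 0.0509]
eef_rot: [0.0, 0.83, -0.557, 0.0]
contact_force: [-3.5, -2.1, -1.8]
grip_width: 0.0188
```

```bash
python3 st.py
```

```text
t17.52 p [ 0.484  -0.0535  0.0509] xdir -67.73 z [-1.e-04 -8.e-04 -1.e+00] F [-3.47 -2.13 -1.76] T [-0.66   0.753 -0.233] w 0.0188
bar yaw 22.27 along F -4.02 lat F -0.65
rel pivot: along -0.1519 lat 0.0021
```

>>> {"method": "servo_tool", "body": {"commands": [[[0,0,0.004],[0.04,-0.09,0.0],0],[[0,0,0.004],[0.04,-0.09,0],0],[[0,0,0],[0,0,0],0],[[0,0,0],[0,0,0],0]]}}

```text
time_s: 17.85
position: [0.4843, -0.0546, 0.0508]
eef_rot: [0.0, 0.833, -0.553, -0.0]
contact_force: [-4.3, -2.9, -2.1]
grip_width: 0.0183
```

```bash
python3 st.py
```

```text
t17.85 p [ 0.4843 -0.0546  0.0508] xdir -67.2 z [-1.e-03 -4.e-04 -1.e+00] F [-4.35 -2.94 -2.11] T [-0.603  0.957 -0.13 ] w 0.0183
bar yaw 22.8 along F -5.15 lat F -1.03
rel pivot: along -0.152 lat 0.0023
```

>>> {"method": "servo_tool", "body": {"commands": [[[0,0,0.006],[0.04,-0.12,0.0],0],[[0,0,0.006],[0.04,-0.12,0],0],[[0,0,0],[0,0,0],0],[[0,0,0],[0,0,0],0]]}}

```text
time_s: 18.18
position: [0.4848, -0.0563, 0.0507]
eef_rot: [0.0, 0.837, -0.548, -0.001]
contact_force: [-6.5, -0.6, -1.9]
grip_width: 0.0188
```

```bash
python3 st.py
```

```text
t18.18 p [ 0.4848 -0.0563  0.0507] xdir -66.44 z [-1.5e-03  2.0e-04 -1.0e+00] F [-6.49 -0.62 -1.94] T [-0.308  1.127  0.025] w 0.0188
bar yaw 23.56 along F -6.19 lat F 2.03
rel pivot: along -0.1521 lat 0.0026
```

>>> {"method": "servo_tool", "body": {"commands": [[[0,0,0.003],[-0.02,-0.15,0.0],0],[[0,0,0.003],[0.0,-0.13,0],0],[[0,0,0],[0,0,0],0],[[0,0,0],[0,0,0],0]]}}

```text
time_s: 18.52
position: [0.4856, -0.0586, 0.0509]
eef_rot: [-0.001, 0.838, -0.545, -0.0]
contact_force: [-3.5, 2.4, -2.1]
grip_width: 0.0186
```

```bash
python3 st.py
```

```text
t18.52 p [ 0.4856 -0.0586  0.0509] xdir -66.09 z [ 5.e-04  1.e-03 -1.e+00] F [-3.46  2.36 -2.06] T [0.406 0.732 0.258] w 0.0186
bar yaw 23.91 along F -2.21 lat F 3.56
rel pivot: along -0.1523 lat 0.0012
```

>>> {"method": "servo_tool", "body": {"commands": [[[0,0,0.012],[0.04,-0.09,0.0],0],[[0,0,0.008],[0.04,-0.09,0],0],[[0,0,0],[0,0,0],0],[[0,0,0],[0,0,0],0]]}}

```text
time_s: 18.85
position: [0.4862, -0.0602, 0.0509]
eef_rot: [-0.001, 0.843, -0.537, -0.0]
contact_force: [-3.9, 3.0, -1.0]
grip_width: 0.0189
```

```bash
python3 st.py
```

```text
t18.85 p [ 0.4862 -0.0602  0.0509] xdir -64.99 z [-0.      0.0016 -1.    ] F [-3.89  2.98 -0.95] T [0.823 0.863 0.113] w 0.0189
bar yaw 25.01 along F -2.27 lat F 4.35
rel pivot: along -0.1524 lat 0.0024
```

>>> {"method": "servo_tool", "body": {"commands": [[[0,0,0.008],[0.04,-0.09,0.0],0],[[0,0,0.008],[0.04,-0.09,0],0],[[0,0,0],[0,0,0],0],[[0,0,0],[0,0,0],0]]}}

```text
time_s: 19.18
position: [0.4866, -0.0615, 0.0508]
eef_rot: [-0.001, 0.848, -0.53, -0.001]
contact_force: [-3.7, 4.9, -2.0]
grip_width: 0.0192
```

```bash
python3 st.py
```

```text
t19.18 p [ 0.4866 -0.0615  0.0508] xdir -64.04 z [-7.e-04  2.e-03 -1.e+00] F [-3.71  4.86 -2.  ] T [1.041 1.01  0.141] w 0.0192
bar yaw 25.96 along F -1.21 lat F 6.0
rel pivot: along -0.1525 lat 0.0035
```

```bash
python3 - <<'E'
from h import *
from rig import bot
ims=[]
for n,b in(("top",(222,140,50,60,9)),("side",(210,165,50,60,9))):
    f=bot.grab_frame(n); pickle.dump(f,open(n+"6.pkl","wb")); x0,y0,w,h,s=b
    ims.append(cv2.resize(f["pixels"][y0:y0+h,x0:x0+w],None,fx=s,fy=s,interpolation=2))
cv2.imwrite("pics/b6.png",cv2.resize(np.hstack(ims),(800,480)))
E
```

```text
(no output)
```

View pics/b6.png

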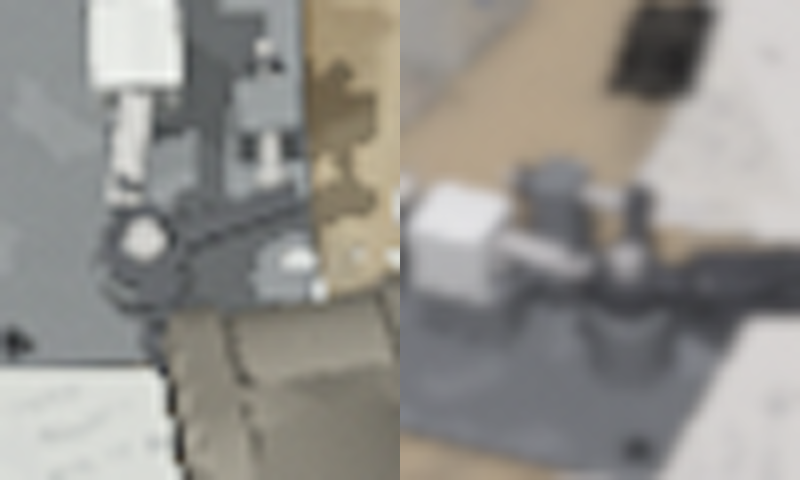

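Side view: the lug at crop (635,205) now meets the screw at (600,192). I'll build the push up to about 10 N.

>>> {"method": "servo_tool", "body": {"commands": [[[0,0,0.006],[0.04,-0.09,0.0],0],[[0,0,0.006],[0.03,-0.07,0],0],[[0,0,0],[0,0,0],0],[[0,0,0],[0,0,0],0]]}}

```text
time_s: 19.62
position: [0.487, -0.0625, 0.0508]
eef_rot: [-0.001, 0.851, -0.525, -0.001]
contact_force: [-5.1, 5.4, -1.2]
grip_width: 0.0185
```

```bash
python3 st.py
```

```text
t19.62 p [ 0.487  -0.0625  0.0508] xdir -63.35 z [-0.0013  0.0027 -1.    ] F [-5.15  5.44 -1.21] T [1.264 1.178 0.185] w 0.0185
bar yaw 26.65 along F -2.16 lat F 7.17
rel pivot: along -0.1525 lat 0.0043
```

>>> {"method": "servo_tool", "body": {"commands": [[[0,0,0.01],[0.04,-0.07,0.0],0],[[0,0,0.01],[0.03,-0.07,0],0],[[0,0,0],[0,0,0],0],[[0,0,0],[0,0,0],0]]}}

```text
time_s: 19.95
position: [0.4875, -0.0636, 0.0507]
eef_rot: [-0.001, 0.856, -0.517, -0.002]
contact_force: [-6.2, 6.4, -0.7]
grip_width: 0.0187
```

```bash
python3 st.py
```

```text
t19.95 p [ 0.4875 -0.0636  0.0507] xdir -62.31 z [-0.0018  0.0036 -1.    ] F [-6.25  6.42 -0.68] T [ 1.459  1.151 -0.262] w 0.0187
bar yaw 27.69 along F -2.55 lat F 8.59
rel pivot: along -0.1525 lat 0.0059
```

>>> {"method": "servo_tool", "body": {"commands": [[[0,0,-0.005],[0.02,-0.05,0.0],0],[[0,0,0],[0,0,0],0],[[0,0,0],[0,0,0],0],[[0,0,0],[0,0,0],0]]}}

```text
time_s: 20.28
position: [0.4875, -0.0635, 0.0507]
eef_rot: [-0.001, 0.855, -0.519, -0.002]
contact_force: [-5.8, 7.8, -0.7]
grip_width: 0.0186
```

```bash
python3 st.py
```

```text
t20.28 p [ 0.4875 -0.0635  0.0507] xdir -62.53 z [-0.0022  0.0039 -1.    ] F [-5.85  7.82 -0.69] T [ 1.676  1.293 -0.055] w 0.0186
bar yaw 27.47 along F -1.58 lat F 9.64
rel pivot: along -0.1525 lat 0.0053
```

>>> {"method": "servo_tool", "body": {"commands": [[[0,0,0],[0.01,-0.02,0],0],[[0,0,0],[0,0,0],0],[[0,0,0],[0,0,0],0],[[0,0,0],[0,0,0],0],[[0,0,0],[0,0,0],0],[[0,0,0],[0,0,0],0]]}}

```text
time_s: 20.78
position: [0.4875, -0.0636, 0.0506]
eef_rot: [-0.001, 0.855, -0.519, -0.002]
contact_force: [-5.6, 8.2, -0.3]
grip_width: 0.0187
```

```bash
python3 st.py
```

```text
t20.78 p [ 0.4875 -0.0636  0.0506] xdir -62.52 z [-0.0024  0.0041 -1.    ] F [-5.57  8.19 -0.31] T [ 1.806  1.303 -0.096] w 0.0187
bar yaw 27.48 along F -1.16 lat F 9.84
rel pivot: along -0.1526 lat 0.0053
```

>>> {"method": "servo_tool", "body": {"commands": [[[0,0,-0.012],[-0.07,0.15,0],0],[[0,0,-0.014],[-0.07,0.17,0],0],[[0,0,-0.014],[-0.07,0.17,0],0],[[0,0,-0.014],[-0.07,0.17,0],0],[[0,0,0],[0,0,0],0],[[0,0,0],[0,0,0],0]]}}

```text
time_s: 21.28
position: [0.4859, -0.0595, 0.051]
eef_rot: [-0.0, 0.841, -0.542, -0.0]
contact_force: [-4.0, 4.4, -2.5]
grip_width: 0.0187
```

```bash
python3 st.py
```

```text
t21.28 p [ 0.4859 -0.0595  0.051 ] xdir -65.57 z [ 0.e+00  8.e-04 -1.e+00] F [-4.05  4.38 -2.51] T [0.871 0.88  0.362] w 0.0187
bar yaw 24.43 along F -1.87 lat F 5.66
rel pivot: along -0.1524 lat 0.0016
```

>>> {"method": "servo_tool", "body": {"commands": [[[0,0,-0.008],[-0.05,0.13,0],0],[[0,0,-0.008],[-0.05,0.13,0],0],[[0,0,0],[-0.04,0.06,0],0],[[0,0,0],[0,0,0],0],[[0,0,0],[0,0,0],0]]}}

```text
time_s: 21.7
position: [0.4853, -0.0577, 0.0512]
eef_rot: [-0.0, 0.836, -0.549, 0.001]
contact_force: [-0.8, 1.3, -3.8]
grip_width: 0.0188
```

```bash
python3 st.py
```

```text
t21.70 p [ 0.4853 -0.0577  0.0512] xdir -66.63 z [ 1.7e-03 -4.0e-04 -1.0e+00] F [-0.79  1.26 -3.84] T [0.076 0.445 0.069] w 0.0188
bar yaw 23.37 along F -0.22 lat F 1.47
rel pivot: along -0.1522 lat 0.0007
```

>>> {"method": "servo_tool", "body": {"commands": [[[0,0,-0.004],[-0.04,0.06,-0.02],0],[[0,0,0],[-0.18,-0.08,0],0],[[0,0,0],[-0.28,-0.12,0],0],[[0,0,0],[-0.28,-0.12,0],0],[[0,0,0],[0,0,0],0]]}}

```text
time_s: 22.12
position: [0.4761, -0.0604, 0.0508]
eef_rot: [0.0, 0.835, -0.551, 0.0]
contact_force: [0.1, -0.1, -2.8]
grip_width: 0.0185
```

```bash
python3 st.py
```

```text
t22.12 p [ 0.4761 -0.0604  0.0508] xdir -66.86 z [-1.e-04 -7.e-04 -1.e+00] F [ 0.07 -0.06 -2.84] T [-0.073  0.066  0.013] w 0.0185
bar yaw 23.14 along F 0.04 lat F -0.09
rel pivot: along -0.1617 lat 0.0012
```

Free of side load. I'll draw it off along the axis.

>>> {"method": "servo_tool", "body": {"commands": [[[0,0,0],[-0.37,-0.16,0],0],[[0,0,0],[-0.37,-0.16,0],0],[[0,0,0],[-0.37,-0.16,0],0],[[0,0,0],[-0.37,-0.16,0],0],[[0,0,0],[0,0,0],0]]}}

```text
time_s: 22.53
position: [0.4606, -0.0667, 0.0505]
eef_rot: [0.001, 0.835, -0.551, -0.0]
contact_force: [-0.3, -0.8, -2.3]
grip_width: 0.0184
```

```bash
python3 st.py
```

```text
t22.53 p [ 0.4606 -0.0667  0.0505] xdir -66.86 z [-1.4e-03 -6.0e-04 -1.0e+00] F [-0.35 -0.76 -2.29] T [-0.031  0.12  -0.042] w 0.0184
bar yaw 23.14 along F -0.62 lat F -0.56
rel pivot: along -0.1785 lat 0.0014
```

>>> {"method": "servo_tool", "body": {"commands": [[[0,0,0],[-0.37,-0.16,0],0],[[0,0,0],[-0.37,-0.16,0],0],[[0,0,0],[-0.37,-0.16,0],0],[[0,0,0],[-0.37,-0.16,0],0],[[0,0,0],[0,0,0],0]]}}

```text
time_s: 22.95
position: [0.4458, -0.0731, 0.0505]
eef_rot: [0.001, 0.835, -0.551, -0.0]
contact_force: [-1.3, 0.0, -1.5]
grip_width: 0.0188
```

```bash
python3 st.py
```

```text
t22.95 p [ 0.4458 -0.0731  0.0505] xdir -66.85 z [-1.4e-03 -6.0e-04 -1.0e+00] F [-1.27  0.02 -1.51] T [-0.095  0.075 -0.01 ] w 0.0188
bar yaw 23.15 along F -1.16 lat F 0.52
rel pivot: along -0.1946 lat 0.0014
```

>>> {"method": "servo_tool", "body": {"commands": [[[0,0,0],[-0.37,-0.16,0],0],[[0,0,0],[-0.37,-0.16,0],0],[[0,0,0],[-0.37,-0.16,0],0],[[0,0,0],[-0.37,-0.16,0],0],[[0,0,0],[-0.2,-0.4,0],0],[[0,0,0],[0,-1,0],0],[[0,0,0],[0,0,0],0]]}}

```text
time_s: 23.53
position: [0.4301, -0.0953, 0.0508]
eef_rot: [0.001, 0.834, -0.552, 0.0]
contact_force: [-0.1, -0.3, -2.0]
grip_width: 0.0182
```

```bash
python3 st.py; python3 - <<'E'
from h import *
from rig import bot
ims=[]
for n,b in(("top",(212,120,80,100,6)),("side",(200,155,80,100,6))):
    f=bot.grab_frame(n); pickle.dump(f,open(n+"7.pkl","wb")); x0,y0,w,h,s=b
    ims.append(cv2.resize(f["pixels"][y0:y0+h,x0:x0+w],None,fx=5,fy=5,interpolation=2))
cv2.imwrite("pics/b7.png",np.hstack(ims))
E
```

```text
t23.53 p [ 0.4301 -0.0953  0.0508] xdir -66.96 z [ 1.0e-04 -1.4e-03 -1.0e+00] F [-0.05 -0.32 -2.04] T [-0.026  0.09   0.01 ] w 0.0182
bar yaw 23.04 along F -0.17 lat F -0.27
rel pivot: along -0.2177 lat -0.0133
```

View pics/b7.png

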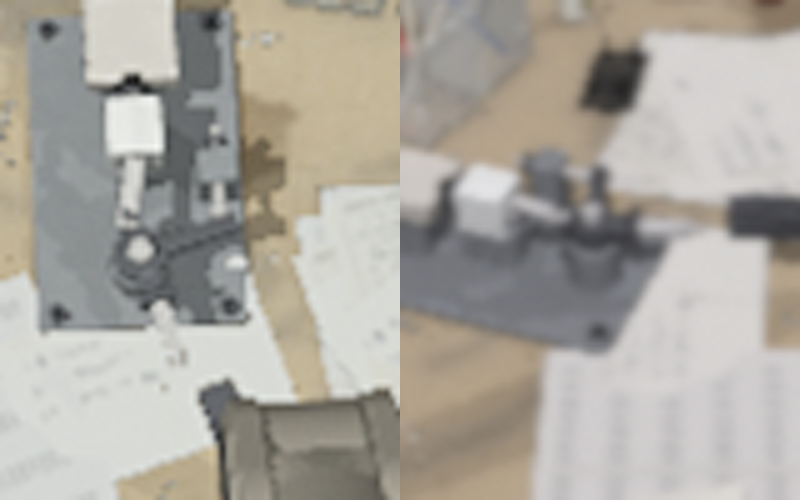

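Top view: the bar is clear of the stub, and the lever stays over with its stub at crop (165,330). The lug is against the screw in the side view. I'll lay the bar back where it came from, well clear of the clamp.

>>> {"method": "servo_tool", "body": {"commands": [[[0,0,0],[-0.1,-1.5,1.5],0],[[0,0,-0.06],[0.5,-2.5,1.5],0],[[0,0,-0.08],[1,-2.8,0],0],[[0,0,-0.08],[1,-2.8,0],0],[[0,0,-0.08],[1,-2.8,0],0],[[0,0,-0.08],[1,-2.8,0],0],[[0,0,-0.08],[0.9,-2.1,0],0],[[0,0,0],[0,0,0],0]]}}

```text
time_s: 24.3
position: [0.485, -0.2719, 0.081]
eef_rot: [-0.0, -0.684, 0.729, -0.002]
contact_force: [0.0, -0.5, -2.1]
grip_width: 0.0185
```

>>> {"method": "servo_tool", "body": {"commands": [[[0,0,0],[0,0,-2],0],[[0,0,0],[0,0,-2],0],[[0,0,0],[0,0,-1.5],0],[[0,0,0],[0,0,-1],0],[[0,0,0],[0,0,0],0],[[0,0,0],[0,0,0],0]]}}

```text
time_s: 24.8
position: [0.4833, -0.2655, 0.0155]
eef_rot: [-0.0, -0.688, 0.726, 0.0]
contact_force: [-0.6, -0.9, -2.1]
grip_width: 0.0185
```

```bash
python3 st.py
```

```text
t24.80 p [ 0.4833 -0.2655  0.0155] xdir -93.13 z [-6.e-04  6.e-04 -1.e+00] F [-0.57 -0.86 -2.1 ] T [-0.02   0.043 -0.005] w 0.0185
bar yaw -3.13 along F -0.52 lat F -0.89
rel pivot: along -0.1272 lat -0.2749
```

>>> {"method": "servo_tool", "body": {"commands": [[[0,0,0],[0,0,-0.6],0],[[0,0,0],[0,0,-0.4],0],[[0,0,0],[0,0,-0.1],0],[[0,0,0],[0,0,0],0],[[0,0,0],[0,0,0],0],[[0,0,0],[0,0,0],0]]}}

```text
time_s: 25.3
position: [0.4835, -0.2661, 0.0051]
eef_rot: [0.0, -0.687, 0.726, -0.0]
contact_force: [0.2, 0.5, -1.0]
grip_width: 0.0185
```

```bash
python3 st.py
```

```text
t25.30 p [ 0.4835 -0.2661  0.0051] xdir -93.17 z [ 5.e-04 -4.e-04 -1.e+00] F [ 0.15  0.5  -0.95] T [-0.02   0.082  0.064] w 0.0185
bar yaw -3.17 along F 0.13 lat F 0.51
rel pivot: along -0.1268 lat -0.2756
```

>>> {"method": "servo_tool", "body": {"commands": [[[0,0,0],[0,0,-0.08],0],[[0,0,0],[0,0,-0.06],0],[[0,0,0],[0,0,0],0],[[0,0,0],[0,0,0],0]]}}

```text
time_s: 25.63
position: [0.4834, -0.2661, 0.0038]
eef_rot: [-0.0, -0.687, 0.726, -0.0]
contact_force: [-2.2, 0.4, 2.7]
grip_width: 0.0189
```

```bash
python3 st.py
```

```text
t25.63 p [ 0.4834 -0.2661  0.0038] xdir -93.17 z [ 3.e-04 -4.e-04 -1.e+00] F [-2.21  0.41  2.73] T [0.033 0.327 0.015] w 0.0189
bar yaw -3.17 along F -2.23 lat F 0.28
rel pivot: along -0.1268 lat -0.2756
```

>>> {"method": "servo_tool", "body": {"commands": [[[0,0,0],[0,0,0],4],[[0,0,0],[0,0,0],8.5],[[0,0,0],[0,0,0],8.5],[[0,0,0],[0,0,0],8.5],[[0,0,0],[0,0,0],8.5],[[0,0,0],[0,0,0],8.5],[[0,0,0],[0,0,0],8.5]]}}

```text
time_s: 26.22
position: [0.4833, -0.266, 0.0033]
eef_rot: [-0.0, -0.687, 0.726, -0.0]
contact_force: [0.7, 0.4, 0.5]
grip_width: 0.0848
```

>>> {"method": "servo_tool", "body": {"commands": [[[0,0,0],[0,0,1],8.5],[[0,0,0],[0,0,2],8.5],[[0,0,0],[0,0,4],8.5],[[0,0,0],[0,0,4],8.5],[[0,0,0],[0,0,4],8.5],[[0,0,0],[0,-3,2],8.5],[[0,0,0],[0,-4,0],8.5],[[0,0,0],[0,-4,0],8.5]]}}

```text
time_s: 26.88
position: [0.485, -0.3769, 0.1773]
eef_rot: [0.0, -0.688, 0.725, -0.003]
contact_force: [-0.3, -0.6, -0.7]
grip_width: 0.0844
```

>>> {"method": "servo_tool", "body": {"commands": [[[0,0,0],[0,-4,0],8.5],[[0,0,0],[0,-4,0],8.5],[[0,0,0],[0,-4,0],8.5],[[0,0,0],[0,-4,0],8.5],[[0,0,0],[0,0,0],8.5],[[0,0,0],[0,0,0],8.5]]}}

```text
time_s: 27.38
position: [0.4813, -0.5389, 0.173]
eef_rot: [-0.0, -0.685, 0.728, 0.0]
contact_force: [0.1, 0.2, -0.1]
grip_width: 0.0853
```

```bash
python3 st.py; python3 - <<'E'
from h import *
from rig import bot
for n in("top","side"):
    f=bot.grab_frame(n); pickle.dump(f,open(n+"8.pkl","wb"))
    cv2.imwrite(f"pics/{n}8f.png",f["pixels"])
    if n=="top": crop(f,205,110,140,130,4.5,"pics/t8.png")
    else: crop(f,180,150,140,100,5,"pics/s8.png")
E
```

```text
t27.38 p [ 0.4813 -0.5389  0.173 ] xdir -93.46 z [-9.e-04 -4.e-04 -1.e+00] F [ 0.14  0.16 -0.07] T [ 0.117  0.009 -0.041] w 0.0853
bar yaw -3.46 along F 0.13 lat F 0.17
rel pivot: along -0.1112 lat -0.5487
```

View pics/t8.png

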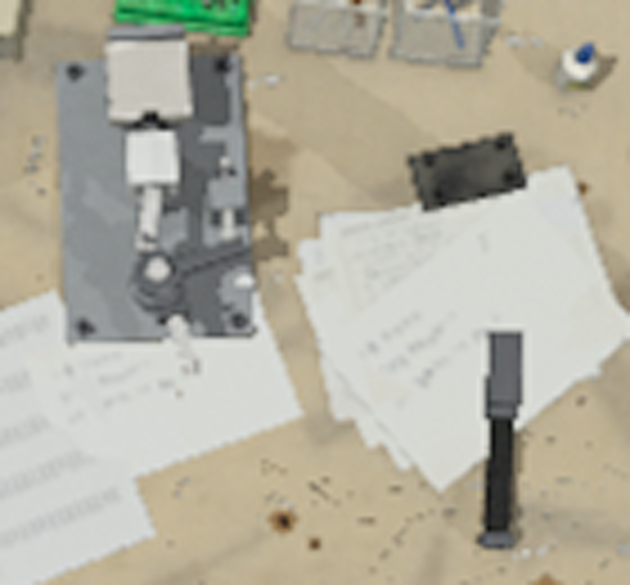

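View pics/s8.png

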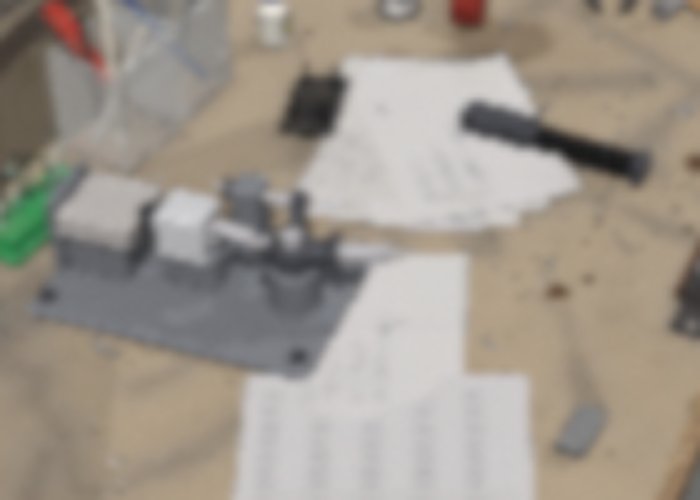

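View pics/top8f.png

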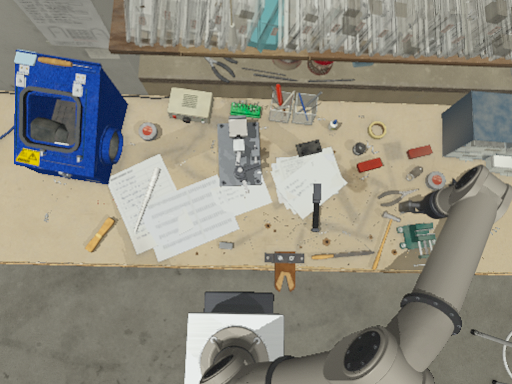

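The close views show the lever over, with its lug on the screw (side ≈(297,205)). The bar lies flat at top-crop (500,440) and nothing else has moved.

```bash
python3 -c "
from rig import bot
print(bot.finish_job())"
```

```text
the job is handed in; nothing more can be done
None
```

The steel block is clamped and the job was handed in at about 27.5 s of the 72 s allowed.

- **Fitting the bar:** I gripped the bar by its rubber grip and slid the sleeve on until the mouth butted against the collar. It stopped firmly at about 7 N axially, and no stub showed in the picture.
- **Swinging the lever:** I swung it counter-clockwise in small steps. The bar held it back past the dead point, where it pulled with up to about 9 N, until the lug met the stop screw. In the readings taken between moves, the total force stayed near or below about 10 N through the swing.
- **Pressing home:** I pressed it for about half a second, with 9.6–9.8 N measured across the bar at the grip. The twist at the wrist then was near zero.
- **Laying the bar down:** I drew the bar off with almost no side load and laid it flat where it had been, about 0.25 m from the clamp.

**Last checks:** The final pictures show the lever still over, with its lug on the screw. The bar lies flat, the other objects look unmoved, and the arm is clear of everything.

**Disagreements and limits:**
- The top camera placed the stub and bar about 2–3 mm to one side of where the arm's own readings put them. I corrected for this by feel while inserting the bar.
- I worked out the lever's final angle, about 0.97 rad, from the arm's position rather than measuring it separately.
- The sleeve's play made the step from holding back to pushing cross about 4° of free travel before the force built up.

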